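Cam-lock an inspection fixture plate onto its docking rail

TASK

Dock the aluminium fixture plate: push it gently along its guides towards the blue rail until it comes up against the brass spring plungers, so that its bolt head stands in the mouth of the steel cam. Then take the orange screwdriver from its stand, seat the blade in the cam's slot and turn the cam clockwise until it has drawn the plate hard up to the steel stop buttons and goes tight: press lightly and do not force it past snug. Put the screwdriver back down in its stand, and leave the other things on the bench where they are.

Things in the scene. Friction and masses are not known exactly. Their poses are not given: they have to be found in the camera images.
- dock: Docking station fixed on the bench: steel base 225 x 142 x 12 mm, guide strips 12 mm high along both sides, blue rail block 60 mm long, 142 mm wide, top 38 mm above the bench. Origin on the bench under it, z up; +x is the way the plate is pushed and drawn. In mm in this frame: rail face x = 40; cam axis x = 66, y = 0; guides from x = -115 to 35, 0.75 mm play each side of the plate; base from x = -125.
- plate: Aluminium plate 90 (x) x 110 (y) x 18 mm, 0.6-0.9 kg with the hub clamped on it (top 71 mm above the bench), loose on the oiled base. Origin under its centre, +x to the rail. Draw bolt in its front: 6 mm neck, upright barrel head 11 mm thick, 15 mm tall, 21 mm before the face. Origin at x = -57 to -32 mm of the dock's frame at the start, -10 on the plungers (they push it back there), about -7 when home.
- plate_rear (a point): Middle of the plate's rear (-x) face, 21 mm above the bench: the place to push; axes as the plate's. Behind it the base is bare, 12 mm high. Sliding takes 1 to 2 N.
- kick_tip (a point): Middle between the tips of the two brass spring plungers, which stand 5 mm out of the rail's face, 29 mm either side of its middle, 21 mm above the bench; axes as the dock's. Damped; together they push back with 4 N at first touch of the plate and with 6 N when it is home.
- stops: Two steel stop buttons, 12 mm across, in the rail's face 45 mm either side of its middle. They stand 2 mm out of the face, give or take 0.9 mm (stiff, set by an earlier user), so the cam goes tight at a different angle each time. Origin on the bench, 12 mm in +x from their faces; axes as the dock's.
- cam_slot (a point): Centre of the top of the cam, a steel disc 39 mm across lying in the blue rail, level with its top, 38 mm above the bench; a yellow arrow marks its mouth. The slot for the blade runs along this point's x axis and turns with the cam: 17 mm long, 4.1 mm wide, 6 mm deep, sharp edges. z up.
- cam_floor (a point): Centre of the slot's floor, 6 mm below cam_slot; same axes.
- cam (a joint): Angle of the cam in rad, growing clockwise from above; 0 = arrow and slot along the dock's -x, mouth open to the bolt. Starts within 0.1 of 0; travel ends at 2.45. It grips the bolt head from about 0.7 and goes tight between 1.1 and 1.9; it stays where it is left. Takes about 0.08 Nm loose, 0.10 to 0.16 while drawing, some 0.08 more when snug; 0.15 more is forced.
- driver_grip (a point): Middle of the grip of the orange screwdriver, on its axis, 112 mm above the tip, 35 mm below its top. z points from tip to handle, x along the blade's width. Hexagonal handle 26 mm across flats, 77 to 147 mm above the tip; a pair of flats faces +-y, the others 60 degrees round. It stands upright in its stand, hung by its black collar (23 mm, 62 mm above the tip). 110 g.
- driver_tip (a point): Tip of the screwdriver's blade, centre; axes as driver_grip. Blade 14 mm wide (x), 2.6 mm thick (y) over the last 20 mm; above it a round shank 8 mm thick. In the slot it has about 0.1 rad of play either way.
- stand_hole (a point): Centre of the mouth of the screwdriver's hole in the top of its black stand (block 70 x 70 x 66 mm, fixed), 66 mm above the bench. Upright hole 18 mm wide, right through, 2 mm chamfer; hex keys stand up to 20 mm out of the stand's corners. With the screwdriver in place its tip is 62 mm below this point.
- hub: Turned aluminium hub, 60 mm wide, 42 mm high, upright, loose; leave it alone. Origin under its centre.
- bush: Steel bush, 54 mm wide, 24 mm high, loose; leave it alone. Origin under its centre.
- vblock: Dark steel V-block, 50 x 53 x 40 mm, loose; leave it alone. Origin under its centre.
- caliper: Caliper with a yellow readout, 215 x 85 x 14 mm, lying flat, loose; leave it alone. Origin under the middle of its beam, which runs along x.
- oil: Small white oil bottle with a red cap, 44 mm wide, 105 mm high, loose; leave it alone. Origin under its centre.
- drill: Orange and black cordless drill standing on its battery, about 215 mm high, loose; leave it alone. Origin under its battery's centre.
- plug_gauge: Plug gauge standing on end, 26 mm wide, 103 mm high, loose; leave it alone. Origin under its centre.
Mind the look-alikes: they are no part of the job. Leave any red look-alike of the plate alone. Several things look just like the part that bears stand_hole: the one meant starts nearest to the robot's base.

How it is judged (in metres and radians):
On the way, in this order (a step that is already met when the one before it is completed fails the run):
1. the plate is pushed up to the spring plungers, within 2 mm, with the cam still open (x of plate in the frame of dock above -0.012 m and value of joint cam below 0.3 rad), for 0.3 s.
2. the screwdriver's blade is seated in the cam's slot, at least 2 mm deep, in line with it (distance between driver_tip and cam_floor below 0.0045 m and angle between the x axis of driver_tip and the x axis of cam_slot, either way round below 0.4 rad and value of joint cam below 0.6 rad), for 0.2 s.
3. with the blade in the slot, the cam is turned until it clamps the plate on the stop buttons with over 6 N, square to the rail (value of joint cam above 0.9 rad and contact force between plate and stops above 6 N and angle between the x axis of plate and the x axis of dock, either way round below 0.01 rad and distance between driver_tip and cam_floor below 0.0065 m), for 0.2 s.
At the end, for the whole second after the job is handed in: the cam is turned over 0.9 rad and clamps the plate on its stop buttons with over 6 N, square to the rail; the screwdriver hangs in its stand, upright within 0.15 rad, tip over 57 mm below the stand's top, at rest (value of joint cam above 0.9 rad and contact force between plate and stops above 6 N and angle between the x axis of plate and the x axis of dock, either way round below 0.01 rad and horizontal distance between driver_grip and stand_hole below 0.015 m and angle between driver_grip's own z axis and vertical below 0.15 rad and z of driver_tip in the frame of stand_hole below -0.057 m and linear speed of driver below 0.02 m/s); the robot touches nothing.
It fails at once if the plate is pushed with over 25 N (contact force between any of the fingers, the arm and plate above 25 N).
It fails at once if the screwdriver is pressed on the cam with over 25 N while its blade is not down in the slot (contact force between driver and cam above 25 N and z of driver_tip in the frame of cam_floor above 0.0045 m).
It fails at once if the cam is forced: it pulls the plate onto its stop buttons with over 45 N (contact force between plate and stops above 45 N).
It fails at once if the cam is touched by the hand instead of the screwdriver (contact force between any of the fingers, the arm and cam above 1 N).
It fails at once if a bystander is moved over 20 mm (distance of any of hub, bush, vblock, caliper, oil, drill, plug_gauge from where it was at the start of the episode above 0.02 m).
It also fails if it takes over 72 s, if anything falls off the work surface, if the arm or the gripper's body presses on something with over 40 N, if the wrist force passes 120 N, or if a joint passes its speed limit or range.

ROBOT

A 6-joint arm with a two-finger parallel gripper is mounted at the origin on the work surface. World frame = base frame: x ahead of the robot, y to its left, z up, the work surface at z = 0. Lengths are in mm, angles in rad, forces in N, time in s.
With the tool pointing down it reaches from about 350 to 775 mm from the base axis. Payload 7.3 kg.
Tool frame: the origin (TCP) lies at the very end of the fingers, on their centre line; the grasp point (between the pads) lies 19 mm behind it; z points along the fingers, y is the line along which they close (so a half turn about z gives the same grasp; the last joint's range is limited). The gripper opens to 92 mm and grips with 3 to 60 N. Pads are 19 mm wide; open, the fingers measure 130 mm over their backs; the gripper's body (75 mm by 190 mm) begins 47 mm behind the grasp point.
Start: joints at [-1.456, 0.342, 1.524, -0, 1.275, -0.146], TCP at [135.395, -507.26, 226.741] pointing down, gripper open.
Joint ranges: [-2.53, 2.53], [-0.77, 2.02], [0.04, 2.7], [-1, 4.14], [0.28, 2.66], [-3.11, 3.11]. Speed limits (rad/s): [2.57, 2.57, 3.14, 3.14, 3.14, 3.14].

INTERFACE

Orientations are given as [roll, pitch, yaw] about the fixed x, y, z axes, in that order (R = Rz(yaw) Ry(pitch) Rx(roll)).
In Python, from plant import bot gives the robot as it stands.
- The arm moves only by the tool send_rows, never from a script. Its argument "rows" is a list of rows, each an object of numbers: "x", "y", "z": the shift along the tool's x, y, z in units of 0.2 m (1.0 is 0.2 m); "ax", "ay", "az": the turn, a rotation vector about the tool's x, y, z in units of 60 degrees (1.0 is 60 degrees); "jaw": the opening, from -1 (shut) to 1 (fully open), so that 0 is half open. In form: [{"x": .., "y": .., "z": .., "ax": .., "ay": .., "az": .., "jaw": ..}, ...]. A call has exactly 10 rows; each row is the pose to reach, as a shift and turn from the pose commanded when the call began, along the tool's axes at that moment; what a row does not reach only later rows make up. A row lasts 1/8 s, in which the tool goes at most 62.5 mm and 10.7 degrees, less where a joint would pass 70% of its speed; a pose out of reach is approached as far as the arm can. A call with a number of a shift or a turn outside -1 to 1 is refused whole. A call with a gripper value outside its range is refused whole. The fingers move at their own pace and stop on an object; the grip force is fixed at half the most. Time passes only in rows, so rows that repeat a pose let the fingers close, or fill a call up. It gives the time, the measured TCP pose, the force, the opening and the grip force at its end, in the units of the state.
- bot.get_obs(): the state, without advancing time (a new reading comes with each control period).
- bot.capture(name): name is "side" or "top" or "wrist"; returns (picture, depth): 400x640x3 uint8, red, green, blue; 400x640 float32, mm along the optical axis (not along the pixel's ray), 0 where there is no reading.
- bot.camera_model(name): a dict with "vertical_fov" (degrees; the focal length in pixels is half the picture's height over the tangent of half this angle, whatever the lens; pixels are square), "cx", "cy" (the principal point, pixels), "R" (3x3) and "t" (3): a world point X has camera coordinates R X + t; the wrist camera has in their place "T_tool_cam" (4x4, takes a point from camera to tool coordinates, whose origin is the TCP and whose axes are the flange's). Camera axes: x right, y down, z forward; pixel columns grow to the right and rows downward; lengths in mm; the calibration is good to about 2 mm. A picture is of the moment at which its call begins: read the wrist's pose just before it. camera_model takes no time and is no camera call.
- bot.close_job(): hands the job in; it is judged then, once.
The state is a dict: "time": time; "joint_positions": joint angles; "dq": joint speeds; "tau": joint torques, N m; "tool_pos": TCP position; "tcp_rot": TCP orientation; "contact_force": force on the tool from outside, world axes, zero at the start; "moment": the same for the moment, N m; "grip_width": finger opening in mm; "finger_force": force on a finger pad.
Only numpy, scipy, OpenCV 4.12 (cv2) and the standard library are available. Lean on these libraries where they do the work, as an engineer would, in place of code of your own. Each camera call takes 0.05 s, during which the arm holds its last target. There are 200 camera calls.

## Working session

There is one attempt and no reset: what is moved stays moved. The work goes in short steps, Python scripts to look and compute and a tool call to move; the robot and the scene stay as the last step left them, time stands still between calls to the robot, and variables do not carry over. Pictures are saved under pics/ and viewed, at most 10 in all, crops included, and the job is handed in when it is done.

Besides the shell and the picture viewer there is one more tool, called after "Request:" as name(argument=value, ...) on one line, values as JSON. send_rows: Moves the arm, as the interface text tells. Its arguments: {"type":"object","properties":{"rows":{"type":"array","items":{"type":"object","properties":{"x":{"type":"number","minimum":-1,"maximum":1},"y":{"type":"number","minimum":-1,"maximum":1},"z":{"type":"number","minimum":-1,"maximum":1},"ax":{"type":"number","minimum":-1,"maximum":1},"ay":{"type":"number","minimum":-1,"maximum":1},"az":{"type":"number","minimum":-1,"maximum":1},"jaw":{"type":"number"}}}}},"required":["rows"]}

```bash
ls; mkdir -p pics; cat > h.py <<'E'
import numpy as np, cv2, pickle
from plant import bot
from scipy.spatial.transform import Rotation as Ro
def cam(n,obs=None):
    m=bot.camera_model(n); f=200/np.tan(np.radians(m["vertical_fov"])/2)
    if "R" in m: R=np.array(m["R"]);t=np.array(m["t"]).ravel(); return f,m["cx"],m["cy"],R,t
    T=np.array(m["T_tool_cam"]); W=np.eye(4); W[:3,:3]=Ro.from_euler('xyz',obs["tcp_rot"]).as_matrix(); W[:3,3]=obs["tool_pos"]
    C=np.linalg.inv(W@T); return f,m["cx"],m["cy"],C[:3,:3],C[:3,3]
def onz(c,uv,z):
    f,cx,cy,R,t=c; uv=np.atleast_2d(uv).astype(float)
    d=np.c_[(uv[:,0]-cx)/f,(uv[:,1]-cy)/f,np.ones(len(uv))]@R; o=-R.T@t
    return o+d*((z-o[2])/d[:,2])[:,None]
def proj(c,X):
    f,cx,cy,R,t=c; p=np.atleast_2d(X)@R.T+t; return np.c_[f*p[:,0]/p[:,2]+cx,f*p[:,1]/p[:,2]+cy]
def cloud(c,D):
    f,cx,cy,R,t=c; v,u=np.mgrid[:400,:640]; P=np.stack([(u-cx)/f*D,(v-cy)/f*D,D],-1)-t; return P@R
def snap(n):
    o=bot.get_obs(); im,D=bot.capture(n); c=cam(n,o); pickle.dump((im,D,c),open(f"{n}.pkl","wb")); return im,D,c
def load(n): return pickle.load(open(f"{n}.pkl","rb"))
def save(p,im): cv2.imwrite(p,cv2.cvtColor(im,cv2.COLOR_RGB2BGR))
E
python3 - <<'E'
from h import *
print(bot.get_obs())
for n in("top","side"):
    im,D,c=snap(n); save(f"pics/{n}0.png",im); print(n,bot.camera_model(n), (D>0).mean())
print(bot.camera_model("wrist"))
E
```

```text
pics
{'time': 0.0, 'joint_positions': array([-1.45596432e+00,  3.42738428e-01,  1.52498788e+00, -5.85914236e-06,
        1.27540018e+00, -1.46031072e-01]), 'dq': array([-6.84016785e-04, -4.19006709e-04, -3.93900636e-05, -6.52467089e-04,
        5.17525380e-04, -4.20282539e-04]), 'tau': array([-1.83317993e-04, -4.31238413e+01, -2.44222641e+01,  7.18115293e-02,
        5.61441388e-02, -1.30817866e-04]), 'tool_pos': array([ 135.36342919, -506.84076913,  226.04698047]), 'tcp_rot': array([-3.14007432e+00, -2.17649967e-04,  2.60864622e-01]), 'contact_force': array([ 0.33680257,  0.17746884, -0.52369658]), 'moment': array([ 0.03336284, -0.00532396, -0.01275887]), 'finger_force': 0.0, 'grip_width': 91.98996045561981}
top {'vertical_fov': 47.22085207701369, 'cx': 315.8079246795501, 'cy': 198.91970493687387, 'R': array([[ 2.00900871e-02, -9.99797736e-01,  9.35907249e-04],
       [-9.90628599e-01, -2.00323136e-02, -1.35106197e-01],
       [ 1.35097618e-01,  1.78715878e-03, -9.90830682e-01]]), 't': array([ -37.8122444 ,  548.64177667, 1443.37421706])} 0.995875
side {'vertical_fov': 48.73674477974861, 'cx': 323.0466518896366, 'cy': 199.87680397364954, 'R': array([[-0.97928572, -0.20166246, -0.01821338],
       [-0.13038442,  0.6968518 , -0.70526411],
       [ 0.15491732, -0.68828033, -0.70871066]]), 't': array([ 510.63055696,  141.90347581, 1184.49387482])} 0.99615625
{'vertical_fov': 64.51298611658888, 'cx': 322.9808610842962, 'cy': 196.44592251264334, 'T_tool_cam': array([[-2.92994554e-04, -9.53265330e-01, -3.02134284e-01,
         8.22176699e+01],
       [ 9.99999777e-01, -4.60686543e-04,  4.83765093e-04,
         6.77955280e-02],
       [-6.00345689e-04, -3.02134075e-01,  9.53265252e-01,
        -1.59206980e+02],
       [ 0.00000000e+00,  0.00000000e+00,  0.00000000e+00,
         1.00000000e+00]])}
```

View pics/top0.png

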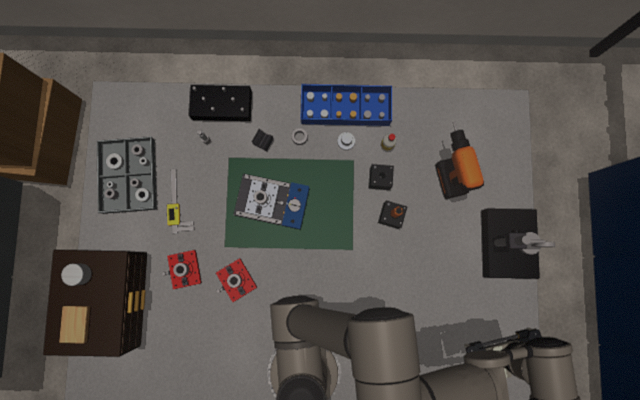

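View pics/side0.png

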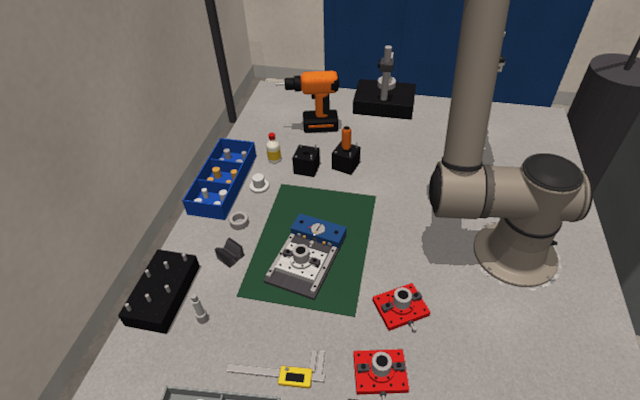

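The top view shows the dock at about (272,202), with its rail to the right at (295,205). The screwdriver in its stand is at (394,212). A second, empty stand at (381,177) is farther from the base. The side view agrees: dock at (305,255), driver at (347,140).

```bash
python3 - <<'E'
from h import *
for n,box in(("top",(230,170,320,235)),("side",(260,205,350,300))):
    im,D,c=load(n); hsv=cv2.cvtColor(im,cv2.COLOR_RGB2HSV); P=cloud(c,D)
    roi=np.zeros((400,640),bool); roi[box[1]:box[3],box[0]:box[2]]=1
    m=roi&(hsv[...,0]>100)&(hsv[...,0]<125)&(hsv[...,1]>130)&(abs(P[...,2]-38)<7)
    q=P[m]; print(n,"rail",m.sum(),np.median(q[:,2]),cv2.minAreaRect(q[:,:2].astype(np.float32)))
    b=(im.astype(int).sum(-1)>330)&roi&(abs(P[...,2]-30)<6)
    q=P[b]; print("plate top",b.sum(),np.median(q[:,2]),cv2.minAreaRect(q[:,:2].astype(np.float32)))
    b=roi&(P[...,2]>60)&(P[...,2]<80); q=P[b]; print("hub",b.sum(),q.mean(0))
    o=(hsv[...,0]<15)&(hsv[...,1]>150)&(P[...,2]>70)&(P[...,2]<170)
    s=np.zeros_like(o); 
    if n=="top": s[190:235,375:415]=1
    else: s[115:165,330:365]=1
    q=P[o&s]; print("drv",(o&s).sum(),q[:,2].max(),q[q[:,2]>q[:,2].max()-6].mean(0), q.min(0),q.max(0))
    s2=np.zeros_like(o)
    if n=="top": s2[190:235,370:415]=1
    else: s2[135:175,325:365]=1
    q=P[s2&(abs(P[...,2]-66)<5)&~o]; print("stand",len(q),cv2.minAreaRect(q[:,:2].astype(np.float32)))
E
```

```text
top rail 557 37.781730926224945 ((527.8934936523438, 39.592872619628906), (57.61989212036133, 139.1228790283203), 79.3187484741211)
plate top 710 29.561885259240604 ((544.705078125, 123.76483917236328), (194.98976135253906, 133.83213806152344), 79.15941619873047)
hub 137 [549.98702819 150.62336081  70.73248134]
drv 43 155.86195421695788 [ 506.33563634 -268.52695774  152.60794239] [ 491.5253726  -281.75459626   96.91148726] [ 515.11780803 -258.53196894  155.86195422]
stand 350 ((505.92486572265625, -272.4446105957031), (70.37493133544922, 71.01514434814453), 74.48633575439453)
side rail 744 38.25995711026523 ((525.7811889648438, 41.13029098510742), (64.24845123291016, 144.0018768310547), 78.72476959228516)
plate top 919 29.553621777107956 ((541.5181884765625, 125.47612762451172), (199.4608154296875, 135.796630859375), 78.9613265991211)
hub 203 [545.59568865 154.3563903   70.17479419]
drv 185 154.2786150700804 [ 502.24368388 -265.26628254  151.40579012] [ 486.50394173 -274.37057594   70.05188344] [ 515.67910761 -255.08662945  154.27861507]
stand 266 ((501.5377502441406, -272.2093811035156), (74.31466674804688, 71.38350677490234), 75.15431213378906)
```

Request:
send_rows(rows=[{"x": 0.98,"y": -0.4,"z": -0.3,"az": -1,"jaw": 1},{"x": 0.98,"y": -0.4,"z": -0.3,"az": -1,"jaw": 1},{"x": 0.98,"y": -0.4,"z": -0.3,"az": -1,"jaw": 1},{"x": 0.98,"y": -0.4,"z": -0.3,"az": -1,"jaw": 1},{"x": 0.98,"y": -0.4,"z": -0.3,"az": -1,"jaw": 1},{"x": 0.98,"y": -0.4,"z": -0.3,"az": -1,"jaw": 1},{"x": 0.98,"y": -0.4,"z": -0.3,"az": -1,"jaw": 1},{"x": 0.98,"y": -0.4,"z": -0.3,"az": -1,"jaw": 1},{"x": 0.98,"y": -0.4,"z": -0.3,"az": -1,"jaw": 1},{"x": 0.98,"y": -0.4,"z": -0.3,"az": -1,"jaw": 1}])

```text
schema error: expected keys x, y, z, ax, ay, az, jaw
```

```bash
cat >> h.py <<'E'
def plan(x,y,z,yaw):
    "units of a move from the present pose to TCP x,y,z pointing straight down, at yaw"
    o=bot.get_obs(); R=Ro.from_euler('xyz',o["tcp_rot"]); G=Ro.from_euler('xyz',[np.pi,0,yaw])
    d=R.inv().apply(np.array([x,y,z])-o["tool_pos"])/200; r=np.degrees((R.inv()*G).as_rotvec())/60
    print("t %.2f"%o["time"],o["tool_pos"].round(1),o["tcp_rot"].round(4),"F",o["contact_force"].round(1),"M",o["moment"].round(2),"w %.1f"%o["grip_width"])
    print("xyz",d.round(4),"a",r.round(4),"j",o["joint_positions"].round(2))
E
python3 -c "
from h import *
plan(503,-250,270,1.308)"
```

```text
t 0.10 [ 135.3 -506.9  226.1] [-3.1403e+00 -2.0000e-04  2.6080e-01] F [1.1 0.4 0. ] M [ 0.01  0.01 -0.01] w 92.0
xyz [ 2.1073 -0.7673 -0.218 ] a [-1.1e-03 -8.0e-04 -1.0e+00] j [-1.46  0.34  1.52 -0.    1.28 -0.15]
```

Request:
send_rows(rows=[{"x": 0.98,"y": -0.4,"z": -0.3,"ax": 0,"ay": 0,"az": -1,"jaw": 1},{"x": 0.98,"y": -0.4,"z": -0.3,"ax": 0,"ay": 0,"az": -1,"jaw": 1},{"x": 0.98,"y": -0.4,"z": -0.3,"ax": 0,"ay": 0,"az": -1,"jaw": 1},{"x": 0.98,"y": -0.4,"z": -0.3,"ax": 0,"ay": 0,"az": -1,"jaw": 1},{"x": 0.98,"y": -0.4,"z": -0.3,"ax": 0,"ay": 0,"az": -1,"jaw": 1},{"x": 0.98,"y": -0.4,"z": -0.3,"ax": 0,"ay": 0,"az": -1,"jaw": 1},{"x": 0.98,"y": -0.4,"z": -0.3,"ax": 0,"ay": 0,"az": -1,"jaw": 1},{"x": 0.98,"y": -0.4,"z": -0.3,"ax": 0,"ay": 0,"az": -1,"jaw": 1},{"x": 0.98,"y": -0.4,"z": -0.3,"ax": 0,"ay": 0,"az": -1,"jaw": 1},{"x": 0.98,"y": -0.4,"z": -0.3,"ax": 0,"ay": 0,"az": -1,"jaw": 1}])

```text
time: 1.35
tool_pos: [304.1, -379.5, 286.7]
tcp_rot: [3.142, 0.0, 1.307]
contact_force: [0.4, 0.2, 0.4]
grip_width: 92.1
finger_force: 0.0
```

```bash
python3 -c "
from h import *
plan(503,-250,270,1.308)"
```

```text
t 1.35 [ 304.1 -379.5  286.7] [3.1416 0.     1.3072] F [0.4 0.2 0.4] M [-0.02 -0.1  -0.03] w 92.1
xyz [0.8843 0.7917 0.0835] a [ 0.      0.     -0.0008] j [-1.05  0.23  1.52 -0.    1.4  -0.79]
```

Request:
send_rows(rows=[{"x": 0.88,"y": 0.8,"z": 0.08,"ax": 0,"ay": 0,"az": 0,"jaw": 1},{"x": 0.88,"y": 0.8,"z": 0.08,"ax": 0,"ay": 0,"az": 0,"jaw": 1},{"x": 0.88,"y": 0.8,"z": 0.08,"ax": 0,"ay": 0,"az": 0,"jaw": 1},{"x": 0.88,"y": 0.8,"z": 0.08,"ax": 0,"ay": 0,"az": 0,"jaw": 1},{"x": 0.88,"y": 0.8,"z": 0.08,"ax": 0,"ay": 0,"az": 0,"jaw": 1},{"x": 0.88,"y": 0.8,"z": 0.08,"ax": 0,"ay": 0,"az": 0,"jaw": 1},{"x": 0.88,"y": 0.8,"z": 0.08,"ax": 0,"ay": 0,"az": 0,"jaw": 1},{"x": 0.88,"y": 0.8,"z": 0.08,"ax": 0,"ay": 0,"az": 0,"jaw": 1},{"x": 0.88,"y": 0.8,"z": 0.08,"ax": 0,"ay": 0,"az": 0,"jaw": 1},{"x": 0.88,"y": 0.8,"z": 0.08,"ax": 0,"ay": 0,"az": 0,"jaw": 1}])

```text
time: 2.6
tool_pos: [504.2, -251.3, 270.9]
tcp_rot: [3.141, 0.0, 1.307]
contact_force: [-0.4, -0.2, -0.5]
grip_width: 91.7
finger_force: 0.0
```

```bash
python3 - <<'E'
from h import *
im,D,c=snap("wrist"); np.save("wdrv.npy",np.array([0])); pickle.dump((im,D,c),open("wdrv.pkl","wb"))
hsv=cv2.cvtColor(im,cv2.COLOR_RGB2HSV); P=cloud(c,D)
o=(hsv[...,0]<18)&(hsv[...,1]>140)&(P[...,2]>60); n,l,st,ce=cv2.connectedComponentsWithStats(o.astype(np.uint8))
print(st[1:][st[1:,4]>100],ce[1:][st[1:,4]>100])
q=P[o&(abs(P[...,0]-503)<40)&(abs(P[...,1]+270)<40)]; print(q.min(0),q.max(0)); t=q[q[:,2]>147]; print(t.mean(0),cv2.minEnclosingCircle(t[:,:2].astype(np.float32)))
s=(abs(P[...,2]-66)<2)&(abs(P[...,0]-503)<55)&(abs(P[...,1]+271)<55);print("stand",cv2.minAreaRect(P[s][:,:2].astype(np.float32)))
u,v=proj(c,[503,-270,110])[0].astype(int); print(u,v)
s=cv2.resize(im[max(v-100,0):v+100,u-130:u+130],None,fx=3,fy=3,interpolation=cv2.INTER_CUBIC); save("pics/drv1.png",s)
plan(545,125,200,1.379)
E
```

```text
[[546 117  20  19 298]
 [317 196  25  19 172]] [[555.40604027 126.23825503]
 [327.56395349 202.09302326]]
[ 492.78377246 -275.05894927  139.91900345] [ 516.57226288 -260.76503545  153.51328345]
[ 505.09221609 -265.22100007  150.34624924] ((504.6285705566406, -271.1020812988281), 11.944412231445312)
stand ((504.03009033203125, -274.1205749511719), (70.7896957397461, 70.10205078125), 74.60543060302734)
326 195
t 2.65 [ 504.2 -251.2  270.8] [3.1414e+00 1.0000e-04 1.3076e+00] F [-0.3 -0.2  0.3] M [-0.06 -0.08 -0.05] w 92.1
xyz [ 1.8695 -0.2927  0.3537] a [ 0.0002  0.0001 -0.0682] j [-0.6   0.38  1.34 -0.    1.42 -0.34]
```

View pics/drv1.png

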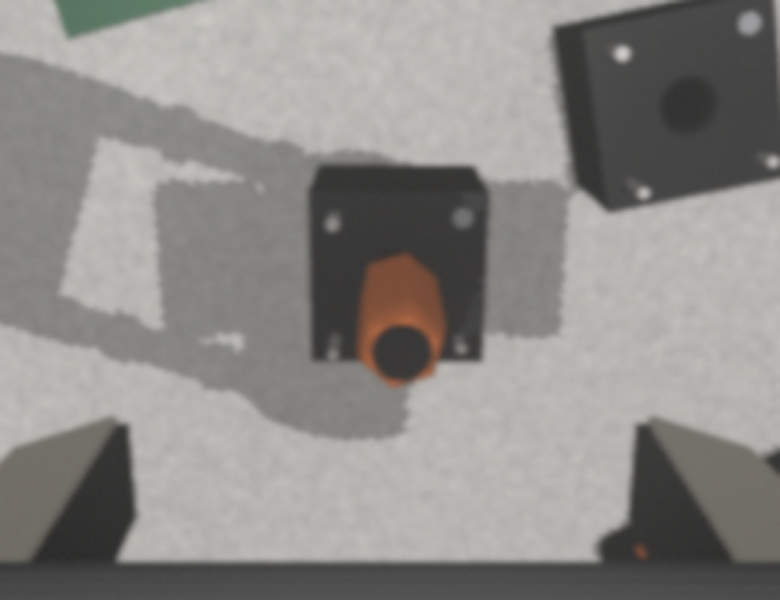

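The crop shows the driver's dark end cap at crop (402,352) and a hex corner pointing at about (404,252). That puts one pair of flats nearly along the tool's y, turned by 5 to 8°. Next I go to the dock.

Request:
send_rows(rows=[{"x": 0.95,"y": -0.15,"z": 0.1,"ax": 0,"ay": 0,"az": -0.07,"jaw": 1},{"x": 0.95,"y": -0.15,"z": 0.1,"ax": 0,"ay": 0,"az": -0.07,"jaw": 1},{"x": 0.95,"y": -0.15,"z": 0.1,"ax": 0,"ay": 0,"az": -0.07,"jaw": 0},{"x": 0.95,"y": -0.15,"z": 0.1,"ax": 0,"ay": 0,"az": -0.07,"jaw": -1},{"x": 0.95,"y": -0.15,"z": 0.1,"ax": 0,"ay": 0,"az": -0.07,"jaw": -1},{"x": 0.95,"y": -0.15,"z": 0.1,"ax": 0,"ay": 0,"az": -0.07,"jaw": -1},{"x": 0.95,"y": -0.15,"z": 0.1,"ax": 0,"ay": 0,"az": -0.07,"jaw": -1},{"x": 0.95,"y": -0.15,"z": 0.1,"ax": 0,"ay": 0,"az": -0.07,"jaw": -1},{"x": 0.95,"y": -0.15,"z": 0.1,"ax": 0,"ay": 0,"az": -0.07,"jaw": -1},{"x": 0.95,"y": -0.15,"z": 0.1,"ax": 0,"ay": 0,"az": -0.07,"jaw": -1}])

```text
time: 3.9
tool_pos: [524.7, -59.9, 250.7]
tcp_rot: [3.142, 0.0, 1.381]
contact_force: [-0.1, 0.2, -0.0]
grip_width: 16.4
finger_force: 0.0
```

```bash
python3 - <<'E'
from h import *
im,D,c=pickle.load(open("wdrv.pkl","rb")); hsv=cv2.cvtColor(im,cv2.COLOR_RGB2HSV)
o=((hsv[...,0]<18)&(hsv[...,1]>120)).astype(np.uint8); o[:170]=0;o[:,:300]=0;o[230:]=0;o[:,360:]=0
big=cv2.resize(o.astype(np.float32),None,fx=6,fy=6,interpolation=cv2.INTER_CUBIC)>.5
k,_=cv2.findContours(big.astype(np.uint8),0,1); k=max(k,key=cv2.contourArea); h=cv2.convexHull(k)
a=cv2.approxPolyDP(h,9,True)[:,0]/6-.42; print(a)
w=im.mean(-1)[195:225,312:348]; 
dk=((hsv[...,2]<75)).astype(np.uint8); dk[:203]=0; dk[222:]=0; dk[:,:318]=0; dk[:,342:]=0
m=cv2.moments(dk,True); print("cap px",m['m10']/m['m00'],m['m01']/m['m00'],m['m00'], onz(c,[m['m10']/m['m00'],m['m01']/m['m00']],151)[0])
print("top z",onz(c,a,151)[:,:2].round(1).tolist()); print("bot",onz(c,a,81)[:,:2].round(1).tolist())
plan(545,125,180,1.379)
E
```

```text
[[331.08       179.58      ]
 [340.41333333 188.91333333]
 [343.41333333 202.91333333]
 [341.08       213.41333333]
 [319.91333333 217.41333333]
 [315.58       213.08      ]
 [318.58       183.91333333]]
cap px 329.5 212.06837606837607 234.0 [ 504.54364669 -274.08199061  151.        ]
top z [[513.9, -244.0], [520.0, -254.8], [519.3, -268.7], [514.7, -278.2], [494.4, -276.9], [491.7, -271.7], [501.9, -245.0]]
bot [[511.0, -262.1], [518.5, -275.5], [517.7, -292.9], [511.9, -304.8], [486.6, -303.2], [483.1, -296.6], [495.9, -263.3]]
t 3.90 [524.7 -59.9 250.7] [3.1416e+00 1.0000e-04 1.3811e+00] F [-0.1  0.2 -0. ] M [-0.01 -0.13  0.06] w 16.4
xyz [ 0.9271 -0.0748  0.3534] a [0.     0.0001 0.002 ] j [-0.26  0.33  1.47 -0.    1.34 -0.07]
```

Request:
send_rows(rows=[{"x": 0.93,"y": -0.07,"z": 0.35,"ax": 0,"ay": 0,"az": 0,"jaw": -1},{"x": 0.93,"y": -0.07,"z": 0.35,"ax": 0,"ay": 0,"az": 0,"jaw": -1},{"x": 0.93,"y": -0.07,"z": 0.35,"ax": 0,"ay": 0,"az": 0,"jaw": -1},{"x": 0.93,"y": -0.07,"z": 0.35,"ax": 0,"ay": 0,"az": 0,"jaw": -1},{"x": 0.93,"y": -0.07,"z": 0.35,"ax": 0,"ay": 0,"az": 0,"jaw": -1},{"x": 0.93,"y": -0.07,"z": 0.35,"ax": 0,"ay": 0,"az": 0,"jaw": -1},{"x": 0.93,"y": -0.07,"z": 0.35,"ax": 0,"ay": 0,"az": 0,"jaw": -1},{"x": 0.93,"y": -0.07,"z": 0.35,"ax": 0,"ay": 0,"az": 0,"jaw": -1},{"x": 0.93,"y": -0.07,"z": 0.35,"ax": 0,"ay": 0,"az": 0,"jaw": -1},{"x": 0.93,"y": -0.07,"z": 0.35,"ax": 0,"ay": 0,"az": 0,"jaw": -1}])

```text
time: 5.15
tool_pos: [546.1, 125.3, 180.8]
tcp_rot: [3.141, 0.0, 1.381]
contact_force: [1.1, -0.4, 0.7]
grip_width: 0.3
finger_force: 0.0
```

```bash
python3 - <<'E'
from h import *
im,D,c=snap("wrist"); pickle.dump((im,D,c),open("wdock.pkl","wb"))
hsv=cv2.cvtColor(im,cv2.COLOR_RGB2HSV); P=cloud(c,D)
m=(hsv[...,0]>100)&(hsv[...,0]<125)&(hsv[...,1]>130)&(abs(P[...,2]-38)<4)
k,_=cv2.findContours(m.astype(np.uint8),0,1); k=max(k,key=cv2.contourArea)[:,0]
W=onz(c,k,38)[:,:2].astype(np.float32); print("rail",len(k),cv2.minAreaRect(W))
b=(abs(P[...,2]-30)<2.5)&(abs(P[...,0]-543)<120)&(abs(P[...,1]-130)<80); print("plate",cv2.minAreaRect(P[b][:,:2].astype(np.float32)))
save("pics/dock1.png",im); plan(545,125,200,1.379)
E
```

```text
rail 82 ((584.1793212890625, 49.43077087402344), (16.222108840942383, 34.27326583862305), 79.1120376586914)
plate ((545.2376098632812, 131.00631713867188), (128.1618194580078, 140.9477081298828), 79.19148254394531)
t 5.20 [546.1 125.4 180.7] [3.1415e+00 1.0000e-04 1.3812e+00] F [0.4 0.6 0.6] M [-0.04 -0.07 -0.05] w 0.3
xyz [-0.0031 -0.0048 -0.0964] a [0.0001 0.0001 0.0021] j [ 0.09  0.45  1.5  -0.    1.2   0.28]
```

View pics/dock1.png

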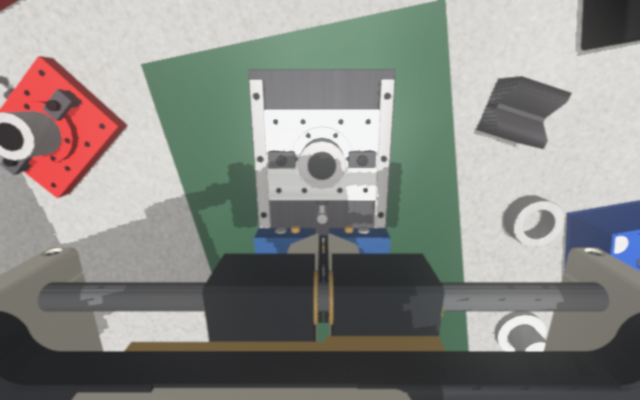

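The wrist view shows the dock lined up with the tool. The base's rear edge is at row 69, the plate's rear edge at row 110, its front edge at row 200 and the rail face at row 229, centred on column 321.

```bash
python3 - <<'E'
from h import *
im,D,c=load("wrist")
g=im.mean(-1)
col=g[60:240,300:310].mean(1); d=np.diff(cv2.GaussianBlur(col[:,None],(1,3),0)[:,0])
print([(i+60,round(d[i])) for i in np.argsort(-abs(d))[:10]])
row=g[75:100].mean(0); d=np.diff(row); print([(i,round(d[i])) for i in np.argsort(-abs(d)) if 230<i<410][:8])
row=g[120:135].mean(0); d=np.diff(row); print([(i,round(d[i])) for i in np.argsort(-abs(d)) if 230<i<410][:8])
for n,r,z in(("baserear",69,12),("platerear",109.5,30),("platefront",200,30),("railface",229,38)): print(n,onz(c,[321.5,r],z)[0])
# rail from top+side contours for dock frame
for n in("top","side"):
    im,D,c=load(n); hsv=cv2.cvtColor(im,cv2.COLOR_RGB2HSV); P=cloud(c,D)
    m=((hsv[...,0]>100)&(hsv[...,0]<125)&(hsv[...,1]>130)&(np.hypot(P[...,0]-527,P[...,1]-40)<90)&(abs(P[...,2]-38)<4)).astype(np.uint8)
    k,_=cv2.findContours(m,0,1); k=max(k,key=cv2.contourArea)[:,0]; print(n,cv2.minAreaRect(onz(c,k,38)[:,:2].astype(np.float32)))
E
```

```text
[(np.int64(109), 36), (np.int64(108), 35), (np.int64(199), -32), (np.int64(200), -29), (np.int64(123), 22), (np.int64(119), -20), (np.int64(187), -18), (np.int64(198), -18), (np.int64(188), -18), (np.int64(137), 18)]
[(np.int64(380), 40), (np.int64(262), -37), (np.int64(393), -34), (np.int64(249), 34), (np.int64(261), -26), (np.int64(392), -23), (np.int64(379), 23), (np.int64(381), 23)]
[(np.int64(252), 37), (np.int64(390), -36), (np.int64(251), 35), (np.int64(391), -34), (np.int64(277), 18), (np.int64(253), 17), (np.int64(342), 17), (np.int64(300), -15)]
baserear [564.98237051 230.39131869  12.        ]
platerear [558.03506855 194.12536331  30.        ]
platefront [540.91579052 105.82330791  30.        ]
railface [535.4485131   77.43107851  38.        ]
top ((527.8377075195312, 39.38701248168945), (57.443870544433594, 139.52017211914062), 79.19281768798828)
side ((525.7184448242188, 42.02574157714844), (63.145145416259766, 142.80763244628906), 79.01560974121094)
```

```bash
python3 -c "
from h import *
plan(562.8,218.6,18,1.381)"
```

```text
t 5.20 [546.1 125.4 180.7] [3.1415e+00 1.0000e-04 1.3812e+00] F [0.4 0.6 0.6] M [-0.04 -0.07 -0.05] w 0.3
xyz [ 0.4733 -0.0057  0.8135] a [0.0001 0.0001 0.0002] j [ 0.09  0.45  1.5  -0.    1.2   0.28]
```

Request:
send_rows(rows=[{"x": 0.475,"y": -0.005,"z": 0,"ax": 0,"ay": 0,"az": 0,"jaw": -1},{"x": 0.475,"y": -0.005,"z": 0,"ax": 0,"ay": 0,"az": 0,"jaw": -1},{"x": 0.475,"y": -0.005,"z": 0.3,"ax": 0,"ay": 0,"az": 0,"jaw": -1},{"x": 0.475,"y": -0.005,"z": 0.5,"ax": 0,"ay": 0,"az": 0,"jaw": -1},{"x": 0.475,"y": -0.005,"z": 0.65,"ax": 0,"ay": 0,"az": 0,"jaw": -1},{"x": 0.475,"y": -0.005,"z": 0.75,"ax": 0,"ay": 0,"az": 0,"jaw": -1},{"x": 0.475,"y": -0.005,"z": 0.8,"ax": 0,"ay": 0,"az": 0,"jaw": -1},{"x": 0.475,"y": -0.005,"z": 0.81,"ax": 0,"ay": 0,"az": 0,"jaw": -1},{"x": 0.475,"y": -0.005,"z": 0.81,"ax": 0,"ay": 0,"az": 0,"jaw": -1},{"x": 0.475,"y": -0.005,"z": 0.81,"ax": 0,"ay": 0,"az": 0,"jaw": -1}])

```text
time: 6.45
tool_pos: [563.5, 219.2, 19.6]
tcp_rot: [3.14, -0.001, 1.381]
contact_force: [0.0, 0.9, 0.4]
grip_width: 0.7
finger_force: 0.0
```

```bash
python3 - <<'E'
from h import *
im,D,c=snap("wrist"); save("pics/push1.png",im); 
plan(541.4-.189*-54,107.6+.982*54,18,1.381)
E
```

```text
t 6.50 [563.4 219.1  19.5] [ 3.1402e+00 -5.0000e-04  1.3813e+00] F [0.2 0.8 0.4] M [-0.03 -0.08  0.02] w 0.2
xyz [-0.2985 -0.003   0.0076] a [ 0.0013 -0.0005  0.0003] j [ 0.24  0.71  1.53 -0.    0.91  0.43]
```

View pics/push1.png

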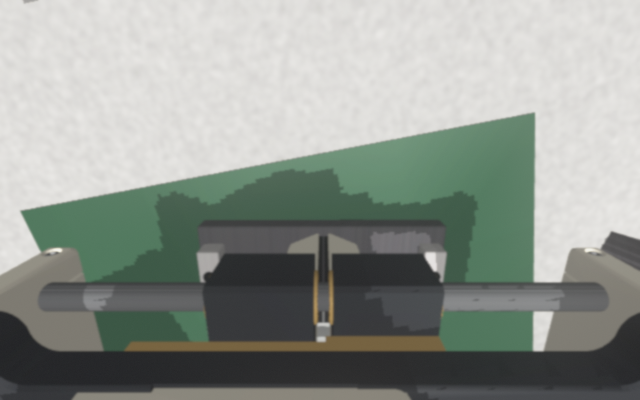

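Request:
send_rows(rows=[{"x": -0.03,"y": 0,"z": 0,"ax": 0,"ay": 0,"az": 0,"jaw": -1},{"x": -0.05,"y": 0,"z": 0,"ax": 0,"ay": 0,"az": 0,"jaw": -1},{"x": -0.07,"y": 0,"z": 0,"ax": 0,"ay": 0,"az": 0,"jaw": -1},{"x": -0.09,"y": 0,"z": 0,"ax": 0,"ay": 0,"az": 0,"jaw": -1},{"x": -0.11,"y": 0,"z": 0,"ax": 0,"ay": 0,"az": 0,"jaw": -1},{"x": -0.13,"y": 0,"z": 0,"ax": 0,"ay": 0,"az": 0,"jaw": -1},{"x": -0.15,"y": 0,"z": 0,"ax": 0,"ay": 0,"az": 0,"jaw": -1},{"x": -0.17,"y": 0,"z": 0,"ax": 0,"ay": 0,"az": 0,"jaw": -1},{"x": -0.185,"y": 0,"z": 0,"ax": 0,"ay": 0,"az": 0,"jaw": -1},{"x": -0.2,"y": 0,"z": 0,"ax": 0,"ay": 0,"az": 0,"jaw": -1}])

```text
time: 7.75
tool_pos: [555.4, 179.6, 18.7]
tcp_rot: [3.142, 0.0, 1.381]
contact_force: [0.3, 0.5, -0.0]
grip_width: -0.0
finger_force: 0.5
```

```bash
cat > pl.py <<'E'
from h import *
# plate hub position and force along dock x
o=bot.get_obs(); e=np.array([-.189,-.982])
print("TCP dock x",(o["tool_pos"][:2]-[541.4,107.6])@e,"F along",o["contact_force"][:2]@e)
for n in("side",):
    im,D,c=snap(n); P=cloud(c,D); b=(P[...,2]>66)&(P[...,2]<76)&(abs(P[...,0]-540)<40)&(abs(P[...,1]-130)<45)
    q=P[b]; print(n,b.sum(),(q.mean(0)[:2]-[541.4,107.6])@e)
E
python3 pl.py
```

```text
TCP dock x -73.31066439991673 F along -0.5788425694642851
side 0 nanpl.py:7: RuntimeWarning: Mean of empty slice.
  q=P[b]; print(n,b.sum(),(q.mean(0)[:2]-[541.4,107.6])@e)
  ret = um.true_divide(
```

Request:
send_rows(rows=[{"x": -0.01,"y": 0,"z": 0,"ax": 0,"ay": 0,"az": 0,"jaw": -1},{"x": -0.02,"y": 0,"z": 0,"ax": 0,"ay": 0,"az": 0,"jaw": -1},{"x": -0.025,"y": 0,"z": 0,"ax": 0,"ay": 0,"az": 0,"jaw": -1},{"x": -0.03,"y": 0,"z": 0,"ax": 0,"ay": 0,"az": 0,"jaw": -1},{"x": -0.034,"y": 0,"z": 0,"ax": 0,"ay": 0,"az": 0,"jaw": -1},{"x": -0.038,"y": 0,"z": 0,"ax": 0,"ay": 0,"az": 0,"jaw": -1},{"x": -0.04,"y": 0,"z": 0,"ax": 0,"ay": 0,"az": 0,"jaw": -1},{"x": -0.04,"y": 0,"z": 0,"ax": 0,"ay": 0,"az": 0,"jaw": -1},{"x": -0.04,"y": 0,"z": 0,"ax": 0,"ay": 0,"az": 0,"jaw": -1},{"x": -0.04,"y": 0,"z": 0,"ax": 0,"ay": 0,"az": 0,"jaw": -1}])

```text
time: 9.05
tool_pos: [554.1, 172.5, 18.7]
tcp_rot: [3.141, -0.001, 1.381]
contact_force: [1.2, 5.1, -2.2]
grip_width: 0.5
finger_force: 2.5
```

```bash
python3 - <<'E'
from h import *
o=bot.get_obs(); e=np.array([-.189,-.982])
print("TCP dock x",(o["tool_pos"][:2]-[541.4,107.6])@e,"F along",o["contact_force"][:2]@e)
im,D,c=snap("top"); save("pics/top1.png",cv2.resize(im[150:260,200:360],None,fx=5,fy=5,interpolation=cv2.INTER_CUBIC))
E
```

```text
TCP dock x -66.1158238188808 F along -5.245788634923246
```

Request:
send_rows(rows=[{"x": -0.002,"y": 0,"z": 0,"ax": 0,"ay": 0,"az": 0,"jaw": -1},{"x": -0.003,"y": 0,"z": 0,"ax": 0,"ay": 0,"az": 0,"jaw": -1},{"x": -0.004,"y": 0,"z": 0,"ax": 0,"ay": 0,"az": 0,"jaw": -1},{"x": -0.005,"y": 0,"z": 0,"ax": 0,"ay": 0,"az": 0,"jaw": -1},{"x": -0.006,"y": 0,"z": 0,"ax": 0,"ay": 0,"az": 0,"jaw": -1},{"x": -0.006,"y": 0,"z": 0,"ax": 0,"ay": 0,"az": 0,"jaw": -1},{"x": -0.006,"y": 0,"z": 0,"ax": 0,"ay": 0,"az": 0,"jaw": -1},{"x": -0.006,"y": 0,"z": 0,"ax": 0,"ay": 0,"az": 0,"jaw": -1},{"x": -0.006,"y": 0,"z": 0,"ax": 0,"ay": 0,"az": 0,"jaw": -1},{"x": -0.006,"y": 0,"z": 0,"ax": 0,"ay": 0,"az": 0,"jaw": -1}])

```text
time: 10.35
tool_pos: [553.9, 171.4, 18.7]
tcp_rot: [3.141, -0.001, 1.381]
contact_force: [1.3, 5.9, -2.4]
grip_width: 0.5
finger_force: 2.8
```

```bash
python3 - <<'E'
from h import *
o=bot.get_obs(); e=np.array([-.189,-.982])
print("TCP dock x",(o["tool_pos"][:2]-[541.4,107.6])@e,"F along",o["contact_force"][:2]@e)
plan(550,150,180,1.381)
E
```

```text
TCP dock x -65.04369225554743 F along -6.065792817481526
t 10.35 [553.9 171.4  18.7] [ 3.1411e+00 -1.0000e-03  1.3813e+00] F [ 1.3  5.9 -2.4] M [ 0.98 -0.26  0.04] w 0.5
xyz [-0.1081  0.0014 -0.8066] a [ 0.0005 -0.001   0.0003] j [0.17 0.67 1.6  0.   0.86 0.36]
```

Request:
send_rows(rows=[{"x": 0.05,"y": 0,"z": 0,"ax": 0,"ay": 0,"az": 0,"jaw": -1},{"x": 0.05,"y": 0,"z": -0.25,"ax": 0,"ay": 0,"az": 0,"jaw": -1},{"x": 0.05,"y": 0,"z": -0.5,"ax": 0,"ay": 0,"az": 0,"jaw": -1},{"x": 0.0,"y": 0,"z": -0.7,"ax": 0,"ay": 0,"az": 0,"jaw": 0},{"x": -0.3,"y": 0,"z": -0.7,"ax": 0,"ay": 0,"az": 0,"jaw": 1},{"x": -0.6,"y": 0,"z": -0.7,"ax": 0,"ay": 0,"az": 0,"jaw": 1},{"x": -0.85,"y": 0,"z": -0.7,"ax": 0,"ay": 0,"az": 0,"jaw": 1},{"x": -0.85,"y": 0,"z": -0.7,"ax": 0,"ay": 0,"az": 0,"jaw": 1},{"x": -0.85,"y": 0,"z": -0.7,"ax": 0,"ay": 0,"az": 0,"jaw": 1},{"x": -0.85,"y": 0,"z": -0.7,"ax": 0,"ay": 0,"az": 0,"jaw": 1}])

```text
time: 11.6
tool_pos: [521.9, 5.0, 158.7]
tcp_rot: [-3.142, 0.0, 1.383]
contact_force: [-0.9, -0.1, 0.2]
grip_width: 66.0
finger_force: 0.0
```

```bash
python3 - <<'E'
from h import *
im,D,c=snap("wrist"); pickle.dump((im,D,c),open("wcam.pkl","wb"))
hsv=cv2.cvtColor(im,cv2.COLOR_RGB2HSV); P=cloud(c,D)
u,v=proj(c,[528.9,42.8,38])[0]; print(u,v); u,v=int(u),int(v)
save("pics/cam1.png",cv2.resize(im[max(v-90,0):v+90,u-120:u+120],None,fx=3,fy=3,interpolation=cv2.INTER_CUBIC)); print(max(v-90,0),u-120)
m=((hsv[...,0]>100)&(hsv[...,0]<125)&(hsv[...,1]>130)&(abs(P[...,2]-38)<4)&(np.hypot(P[...,0]-527,P[...,1]-40)<90)).astype(np.uint8)
k,_=cv2.findContours(m,0,1); k=max(k,key=cv2.contourArea)[:,0]; print("rail",cv2.minAreaRect(onz(c,k,38)[:,:2].astype(np.float32)))
plan(504.3,-274,220,1.12)
E
```

```text
322.66113734791963 147.65071697561123
57 202
rail ((571.49365234375, 27.60987663269043), (51.98942184448242, 51.42633056640625), 80.68596649169922)
t 11.65 [521.8   5.  158.6] [-3.1414e+00  1.0000e-04  1.3832e+00] F [-0.4  0.1  0.2] M [-0.07 -0.09  0.  ] w 69.9
xyz [-1.3869  0.174  -0.3068] a [-1.000e-04  1.000e-04  2.513e-01] j [-0.14  0.4   1.63 -0.    1.11  0.05]
```

View pics/cam1.png

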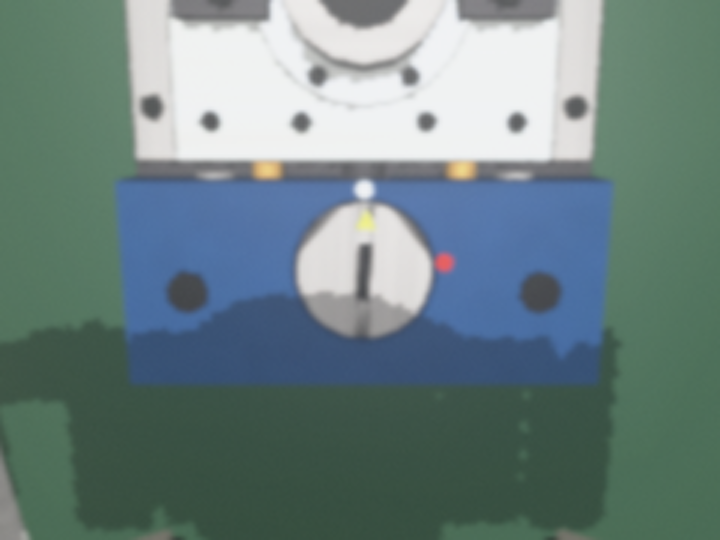

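The plate sits close up at the plungers. The cam disc is centred at crop (365,270), with the slot running from about (366,222) down to (362,335). That is roughly 2° clockwise of the tool's x.

```bash
python3 - <<'E'
from h import *
im,D,c=pickle.load(open("wcam.pkl","rb")); hsv=cv2.cvtColor(im,cv2.COLOR_RGB2HSV).astype(int)
u0,v0=323.7,147.; V,U=np.mgrid[:400,:640]
blue=(hsv[...,0]>95)&(hsv[...,0]<130)&(hsv[...,1]>85)
# radial edge blue -> disc
pts=[]
for a in np.radians(np.arange(0,360,6)):
    r=np.arange(15,32,.25); uu=u0+r*np.cos(a); vv=v0+r*np.sin(a)
    s=cv2.remap(hsv[...,1].astype(np.float32),uu[None].astype(np.float32),vv[None].astype(np.float32),1)[0]
    g=np.diff(cv2.GaussianBlur(s[None],(9,1),0)[0]); i=g.argmax()
    pts.append([uu[i],vv[i]])
W=onz(c,pts,38)[:,:2]; 
for _ in range(4):
    A=np.c_[2*W,np.ones(len(W))]; x=np.linalg.lstsq(A,(W**2).sum(1),rcond=None)[0]; R=np.sqrt(x[2]+x[:2]@x[:2]); e=abs(np.linalg.norm(W-x[:2],axis=1)-R); W=W[e<max(1.,np.median(e)*2)]
print("cam centre",x[:2],"R",R,len(W),e.max())
g=im.mean(-1); 
L=[]
for v in range(137,158):
    row=g[v,315:333]; b=np.median(row); w=np.clip(b-row-25,0,None)
    if w.sum()>20: L.append([(w*np.arange(315,333)).sum()/w.sum(),v]); 
L=np.array(L); Z=onz(c,L,38)[:,:2]; vx,vy,px,py=cv2.fitLine(Z.astype(np.float32),cv2.DIST_HUBER,0,.01,.01).ravel()
print(L.round(1).tolist()); print("slot yaw",np.degrees(np.arctan2(vy,vx)),"pt",px,py,"offset of centre",np.cross([vx,vy],x[:2]-[px,py]))
E
```

```text
cam centre [529.26036715  43.24772643] R 20.352350521077195 59 0.6492792349262579
[[323.6, 138.0], [323.4, 139.0], [323.3, 140.0], [323.2, 141.0], [323.2, 142.0], [323.1, 143.0], [323.0, 144.0], [323.0, 145.0], [322.9, 146.0], [322.8, 147.0], [322.7, 148.0], [322.6, 149.0], [322.5, 150.0], [322.4, 151.0], [322.4, 152.0], [322.3, 153.0], [322.2, 154.0], [322.2, 155.0], [322.4, 156.0]]
slot yaw 74.61967 pt 528.90393 42.644207 offset of centre -0.18360277474158687<stdin>:22: DeprecationWarning: Arrays of 2-dimensional vectors are deprecated. Use arrays of 3-dimensional vectors instead. (deprecated in NumPy 2.0)
```

Request:
send_rows(rows=[{"x": -0.7,"y": 0.1,"z": -0.4,"ax": 0,"ay": 0,"az": 0.25,"jaw": 1},{"x": -0.7,"y": 0.1,"z": -0.4,"ax": 0,"ay": 0,"az": 0.25,"jaw": 1},{"x": -0.7,"y": 0.1,"z": -0.4,"ax": 0,"ay": 0,"az": 0.25,"jaw": 1},{"x": -0.95,"y": 0.17,"z": -0.4,"ax": 0,"ay": 0,"az": 0.25,"jaw": 1},{"x": -0.95,"y": 0.17,"z": -0.4,"ax": 0,"ay": 0,"az": 0.25,"jaw": 1},{"x": -0.95,"y": 0.17,"z": -0.4,"ax": 0,"ay": 0,"az": 0.25,"jaw": 1},{"x": -0.95,"y": 0.17,"z": -0.4,"ax": 0,"ay": 0,"az": 0.25,"jaw": 1},{"x": -0.95,"y": 0.17,"z": -0.4,"ax": 0,"ay": 0,"az": 0.25,"jaw": 1},{"x": -0.95,"y": 0.17,"z": -0.4,"ax": 0,"ay": 0,"az": 0.25,"jaw": 1},{"x": -0.95,"y": 0.17,"z": -0.4,"ax": 0,"ay": 0,"az": 0.25,"jaw": 1}])

```text
time: 12.9
tool_pos: [519.3, -189.0, 238.8]
tcp_rot: [3.141, 0.0, 1.12]
contact_force: [-0.4, 0.1, 0.2]
grip_width: 91.8
finger_force: 0.0
```

```bash
python3 -c "
from h import *
plan(504.3,-274+18,200,1.12)"
```

```text
t 12.90 [ 519.3 -189.   238.8] [3.1415e+00 1.0000e-04 1.1199e+00] F [-0.4  0.1  0.2] M [-0.05 -0.1  -0.02] w 91.8
xyz [-0.3343  0.0784  0.194 ] a [ 0.0001  0.0001 -0.0001] j [-0.49  0.38  1.43 -0.    1.33 -0.04]
```

```bash
python3 -c "
from h import *
plan(491.3,-301,190,1.12)"
```

```text
t 12.90 [ 519.3 -189.   238.8] [3.1415e+00 1.0000e-04 1.1199e+00] F [-0.4  0.1  0.2] M [-0.05 -0.1  -0.02] w 91.8
xyz [-0.5651  0.118   0.244 ] a [ 0.0001  0.0001 -0.0001] j [-0.49  0.38  1.43 -0.    1.33 -0.04]
```

Request:
send_rows(rows=[{"x": -0.56,"y": 0.12,"z": 0.1,"ax": 0,"ay": 0,"az": 0,"jaw": 1},{"x": -0.56,"y": 0.12,"z": 0.24,"ax": 0,"ay": 0,"az": 0,"jaw": 1},{"x": -0.56,"y": 0.12,"z": 0.24,"ax": 0,"ay": 0,"az": 0,"jaw": 1},{"x": -0.56,"y": 0.12,"z": 0.24,"ax": 0,"ay": 0,"az": 0,"jaw": 1},{"x": -0.56,"y": 0.12,"z": 0.24,"ax": 0,"ay": 0,"az": 0,"jaw": 1},{"x": -0.56,"y": 0.12,"z": 0.24,"ax": 0,"ay": 0,"az": 0,"jaw": 1},{"x": -0.56,"y": 0.12,"z": 0.24,"ax": 0,"ay": 0,"az": 0,"jaw": 1},{"x": -0.56,"y": 0.12,"z": 0.24,"ax": 0,"ay": 0,"az": 0,"jaw": 1},{"x": -0.56,"y": 0.12,"z": 0.24,"ax": 0,"ay": 0,"az": 0,"jaw": 1},{"x": -0.56,"y": 0.12,"z": 0.24,"ax": 0,"ay": 0,"az": 0,"jaw": 1}])

```text
time: 14.15
tool_pos: [492.0, -300.5, 190.7]
tcp_rot: [-3.142, 0.0, 1.119]
contact_force: [-0.0, 0.3, 0.1]
grip_width: 91.9
finger_force: 0.0
```

```bash
python3 - <<'E'
from h import *
im,D,c=snap("wrist"); pickle.dump((im,D,c),open("wdrv.pkl","wb"))
hsv=cv2.cvtColor(im,cv2.COLOR_RGB2HSV)
u,v=proj(c,[504.4,-274,130])[0].astype(int); print(u,v)
o=((hsv[...,0]<18)&(hsv[...,1]>110)).astype(np.uint8); w=np.zeros_like(o); w[v-60:v+60,u-50:u+50]=1; o*=w
k,_=cv2.findContours(o,0,1); k=max(k,key=cv2.contourArea); h=cv2.convexHull(k); a=cv2.approxPolyDP(h,1.8,True)[:,0]; print(a.tolist())
for z in(151,81): 
    q=onz(c,a,z)[:,:2]-[504.4,-274]; print(z,[(round(float(np.hypot(*p)),1),round(float(np.degrees(np.arctan2(p[1],p[0]))),0)) for p in q])
save("pics/drv2.png",cv2.resize(im[max(v-70,0):v+70,u-90:u+90],None,fx=4,fy=4,interpolation=cv2.INTER_CUBIC)); print(u-90,max(v-70,0))
plan(504.4,-274,180,1.12)
E
```

```text
322 173
[[323, 144], [338, 155], [341, 164], [341, 181], [338, 191], [320, 198], [305, 190], [303, 169], [307, 153]]
151 [(24.1, 63.0), (20.0, 34.0), (16.6, 17.0), (12.3, -25.0), (12.3, -58.0), (11.4, -123.0), (12.6, -178.0), (14.7, 120.0), (20.8, 91.0)]
81 [(14.1, 62.0), (14.2, -7.0), (16.4, -37.0), (24.6, -74.0), (30.8, -89.0), (34.0, -119.0), (30.6, -146.0), (18.3, 178.0), (14.5, 128.0)]
232 103
t 14.20 [ 492.  -300.5  190.7] [-3.1416  0.      1.1194] F [ 0.2  0.  -0.4] M [-0.02 -0.05  0.02] w 91.9
xyz [ 0.1465 -0.0021  0.0534] a [-0.      0.     -0.0006] j [-0.68  0.47  1.43 -0.    1.24 -0.23]
```

View pics/drv2.png

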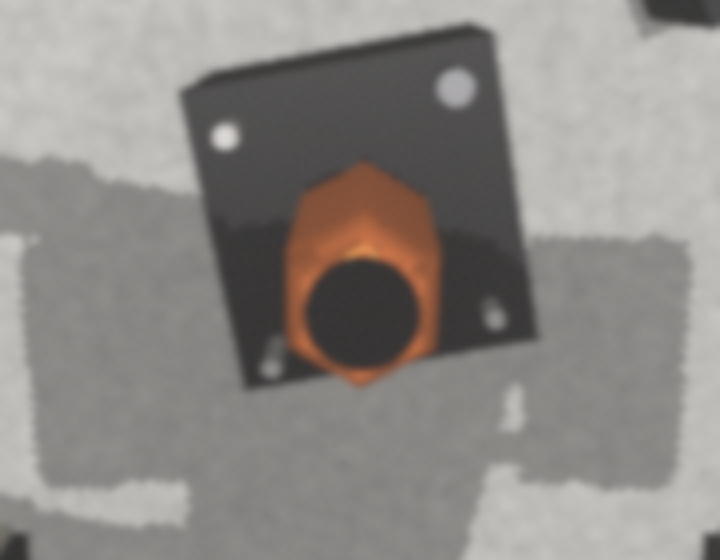

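The hex is now symmetric about the image's vertical, with its corners at crop (366,162) and (361,387), so the flats face the fingers. I grasp it here.

Request:
send_rows(rows=[{"x": 0.146,"y": -0.002,"z": 0,"ax": 0,"ay": 0,"az": 0.005,"jaw": 1},{"x": 0.146,"y": -0.002,"z": 0.05,"ax": 0,"ay": 0,"az": 0.005,"jaw": 1},{"x": 0.146,"y": -0.002,"z": 0.3,"ax": 0,"ay": 0,"az": 0.005,"jaw": 1},{"x": 0.146,"y": -0.002,"z": 0.42,"ax": 0,"ay": 0,"az": 0.005,"jaw": 1},{"x": 0.146,"y": -0.002,"z": 0.468,"ax": 0,"ay": 0,"az": 0.005,"jaw": 1},{"x": 0.146,"y": -0.002,"z": 0.468,"ax": 0,"ay": 0,"az": 0.005,"jaw": 0},{"x": 0.146,"y": -0.002,"z": 0.468,"ax": 0,"ay": 0,"az": 0.005,"jaw": -0.3},{"x": 0.146,"y": -0.002,"z": 0.468,"ax": 0,"ay": 0,"az": 0.005,"jaw": -1},{"x": 0.146,"y": -0.002,"z": 0.468,"ax": 0,"ay": 0,"az": 0.005,"jaw": -1},{"x": 0.146,"y": -0.002,"z": 0.468,"ax": 0,"ay": 0,"az": 0.005,"jaw": -1}])

```text
time: 15.45
tool_pos: [504.5, -274.1, 97.4]
tcp_rot: [3.141, 0.0, 1.114]
contact_force: [0.2, 0.0, -0.1]
grip_width: 46.1
finger_force: 0.0
```

```bash
python3 -c "
from h import *
plan(529.2,43.2,195,1.12)"
```

```text
t 15.45 [ 504.5 -274.1   97.4] [3.1411e+00 2.0000e-04 1.1143e+00] F [ 0.2  0.  -0.1] M [-0.03 -0.12  0.01] w 46.1
xyz [ 1.4786 -0.5881 -0.4886] a [ 0.0005  0.0002 -0.0054] j [-0.63  0.56  1.56 -0.    1.03 -0.17]
```

Request:
send_rows(rows=[{"x": 0,"y": 0,"z": 0,"ax": 0,"ay": 0,"az": 0,"jaw": -1},{"x": 0,"y": 0,"z": 0,"ax": 0,"ay": 0,"az": 0,"jaw": -1},{"x": 0,"y": 0,"z": 0,"ax": 0,"ay": 0,"az": 0,"jaw": -1},{"x": 0,"y": 0,"z": 0,"ax": 0,"ay": 0,"az": 0,"jaw": -1},{"x": 0,"y": 0,"z": 0,"ax": 0,"ay": 0,"az": 0,"jaw": -1},{"x": 0,"y": 0,"z": -0.05,"ax": 0,"ay": 0,"az": 0,"jaw": -1},{"x": 0,"y": 0,"z": -0.15,"ax": 0,"ay": 0,"az": 0,"jaw": -1},{"x": 0,"y": 0,"z": -0.3,"ax": 0,"ay": 0,"az": 0,"jaw": -1},{"x": 0,"y": 0,"z": -0.5,"ax": 0,"ay": 0,"az": 0,"jaw": -1},{"x": 0,"y": 0,"z": -0.5,"ax": 0,"ay": 0,"az": 0,"jaw": -1}])

```text
time: 16.7
tool_pos: [505.9, -275.1, 201.1]
tcp_rot: [3.134, 0.001, 1.114]
contact_force: [0.3, 0.2, -0.4]
grip_width: 26.2
finger_force: 30.0
```

```bash
python3 - <<'E'
from h import *
im,D,c=snap("wrist"); pickle.dump((im,D,c),open("wblade.pkl","wb"))
o=bot.get_obs(); tip=np.array(o["tool_pos"])-[0,0,93]; u,v=proj(c,tip)[0].astype(int); print("tip px",u,v,o["grip_width"],o["finger_force"])
save("pics/blade1.png",cv2.resize(im[max(v-70,0):v+70,u-90:u+90],None,fx=4,fy=4,interpolation=cv2.INTER_CUBIC)); print(u-90,max(v-70,0))
plan(529.2,43.2,195,1.12)
E
```

```text
tip px 320 197 25.681001018712216 29.997159498743713
230 127
t 16.75 [ 504.9 -274.4  198.9] [3.1382e+00 7.0000e-04 1.1143e+00] F [-0.6 -0.5 -0.5] M [-0.04 -0.09 -0.02] w 25.7
xyz [ 1.4791 -0.5912  0.0162] a [ 0.0033  0.0007 -0.0054] j [-0.63  0.45  1.43 -0.    1.25 -0.17]
```

View pics/blade1.png

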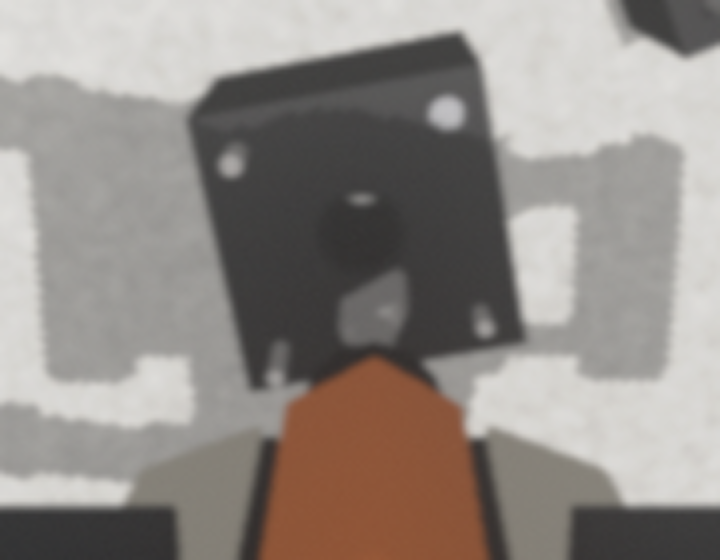

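The blade's end edge shows as a light patch from crop (340,300) to (408,270), so it lies about 25 to 30° from the tool's y towards x. The stand hole is at crop (362,232).

```bash
python3 - <<'E'
from h import *
im,D,c=pickle.load(open("wblade.pkl","rb")); 
o=bot.get_obs(); z=o["tool_pos"][2]-93
a=onz(c,[[315,202],[332,194.5]],z); d=a[1]-a[0]; print(a.round(1).tolist(),np.hypot(*d[:2]),np.degrees(np.arctan2(d[1],d[0])),"mid",a.mean(0)-o["tool_pos"])
print("hole",onz(c,[230+362/4,127+232/4],66)[0])
R=c[3];t=c[4]
print("cam centre world",(-R.T@t).round(1))
plan(529.2,43.2,195,np.radians(134.8))
E
```

```text
[[499.0, -275.8, 105.9], [514.8, -276.2, 105.9]] 15.797152415753681 -1.3922277781204473 mid [  1.98759619  -1.5460448  -93.        ]
hole [ 504.87812232 -274.44976664   66.        ]
cam centre world [ 541.3 -200.8  360.2]
t 16.75 [ 504.9 -274.4  198.9] [3.1382e+00 7.0000e-04 1.1143e+00] F [-0.6 -0.5 -0.5] M [-0.04 -0.09 -0.02] w 25.7
xyz [ 1.4791 -0.5912  0.0162] a [ 0.0024  0.0026 -1.1826] j [-0.63  0.45  1.43 -0.    1.25 -0.17]
```

Request:
send_rows(rows=[{"x": 0.3,"y": -0.12,"z": 0,"ax": 0,"ay": 0,"az": -0.1,"jaw": -1},{"x": 0.6,"y": -0.24,"z": 0,"ax": 0,"ay": 0,"az": -0.3,"jaw": -1},{"x": 0.9,"y": -0.36,"z": 0,"ax": 0,"ay": 0,"az": -0.5,"jaw": -1},{"x": 0.98,"y": -0.4,"z": 0,"ax": 0,"ay": 0,"az": -0.7,"jaw": -1},{"x": 0.98,"y": -0.4,"z": 0,"ax": 0,"ay": 0,"az": -0.9,"jaw": -1},{"x": 0.98,"y": -0.4,"z": 0,"ax": 0,"ay": 0,"az": -1,"jaw": -1},{"x": 0.98,"y": -0.4,"z": 0,"ax": 0,"ay": 0,"az": -1,"jaw": -1},{"x": 0.98,"y": -0.4,"z": 0,"ax": 0,"ay": 0,"az": -1,"jaw": -1},{"x": 0.98,"y": -0.4,"z": 0,"ax": 0,"ay": 0,"az": -1,"jaw": -1},{"x": 0.98,"y": -0.4,"z": 0,"ax": 0,"ay": 0,"az": -1,"jaw": -1}])

```text
time: 18.0
tool_pos: [518.9, -63.0, 197.0]
tcp_rot: [-3.141, -0.0, 2.16]
contact_force: [-0.2, 0.3, -0.6]
grip_width: 25.8
finger_force: 30.0
```

```bash
python3 -c "
from h import *
plan(529.2,43.2,155,np.radians(134.8))"
```

```text
t 18.00 [518.9 -63.  197. ] [-3.1414 -0.      2.1602] F [-0.2  0.3 -0.6] M [ 0.03 -0.11 -0.  ] w 25.8
xyz [0.4127 0.3377 0.2101] a [-1.000e-04 -0.000e+00 -1.838e-01] j [-0.27  0.36  1.58 -0.    1.2  -0.86]
```

Request:
send_rows(rows=[{"x": 0.2,"y": 0.17,"z": 0,"ax": 0,"ay": 0,"az": -0.09,"jaw": -1},{"x": 0.35,"y": 0.29,"z": 0.05,"ax": 0,"ay": 0,"az": -0.18,"jaw": -1},{"x": 0.41,"y": 0.34,"z": 0.15,"ax": 0,"ay": 0,"az": -0.184,"jaw": -1},{"x": 0.413,"y": 0.338,"z": 0.2,"ax": 0,"ay": 0,"az": -0.184,"jaw": -1},{"x": 0.413,"y": 0.338,"z": 0.21,"ax": 0,"ay": 0,"az": -0.184,"jaw": -1},{"x": 0.413,"y": 0.338,"z": 0.21,"ax": 0,"ay": 0,"az": -0.184,"jaw": -1},{"x": 0.413,"y": 0.338,"z": 0.21,"ax": 0,"ay": 0,"az": -0.184,"jaw": -1},{"x": 0.413,"y": 0.338,"z": 0.21,"ax": 0,"ay": 0,"az": -0.184,"jaw": -1},{"x": 0.413,"y": 0.338,"z": 0.21,"ax": 0,"ay": 0,"az": -0.184,"jaw": -1},{"x": 0.413,"y": 0.338,"z": 0.21,"ax": 0,"ay": 0,"az": -0.184,"jaw": -1}])

```text
time: 19.25
tool_pos: [529.1, 43.4, 155.2]
tcp_rot: [-3.142, 0.0, 2.354]
contact_force: [-0.4, -0.8, -1.3]
grip_width: 25.4
finger_force: 30.0
```

```bash
python3 - <<'E'
from h import *
im,D,c=snap("wrist"); pickle.dump((im,D,c),open("whov.pkl","wb"))
o=bot.get_obs(); u,v=proj(c,o["tool_pos"]-[0,0,93])[0]; print("tip exp",u,v,"cam exp",proj(c,[529.2,43.2,38])[0]); u,v=int(u),int(v)
save("pics/hov1.png",cv2.resize(im[max(v-60,0):v+60,u-75:u+75],None,fx=5,fy=5,interpolation=cv2.INTER_CUBIC)); print(u-75,max(v-60,0))
plan(529.2,43.2,155,np.radians(134.8))
E
```

```text
tip exp 323.0988551493017 198.6205351504324 cam exp [322.9794554  190.62893255]
248 138
t 19.30 [529.2  43.4 155.1] [-3.1416e+00  1.0000e-04  2.3542e+00] F [-0.1 -0.6 -1.3] M [ 0.05 -0.16 -0.01] w 25.9
xyz [-0.0009 -0.0006  0.0007] a [-0.      0.0001  0.0014] j [-0.06  0.42  1.61 -0.    1.11 -0.85]
```

View pics/hov1.png

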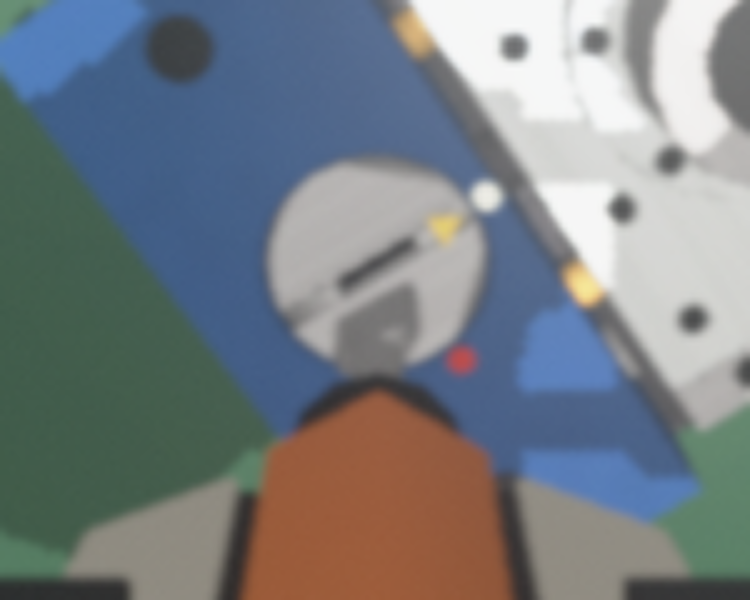

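The hover view shows the slot from crop (340,285) to (412,245) and the blade end from (338,320) to (414,286). Their centres match the predictions within a pixel. I measure both lines by edges.

```bash
python3 - <<'E'
from h import *
im,D,c=pickle.load(open("whov.pkl","rb")); g=cv2.GaussianBlur(im.mean(-1).astype(np.float32),(1,3),0); o=bot.get_obs()
big=cv2.resize(g[138:258,248:398],None,fx=5,fy=5,interpolation=cv2.INTER_CUBIC)
def line(pts,z):
    w=onz(c,(np.array(pts)-2)/5+[248,138],z)[:,:2]; vx,vy,px,py=cv2.fitLine(w.astype(np.float32),cv2.DIST_HUBER,0,.01,.01).ravel(); return np.degrees(np.arctan2(vy,vx))%180,(px,py)
# blade end edge: strongest bright->dark going down columns, between slot and blade
E=[];S=[]
for x in range(346,408,4):
    ys=285-(x-340)*40/72
    seg=big[int(ys)+14:int(ys)+60,x]; d=np.diff(seg); E.append([x,int(ys)+14+d.argmin()])
    seg=big[int(ys)-14:int(ys)+15,x]; w=np.clip(seg.max()-seg-20,0,None); S.append([x,int(ys)-14+(w*np.arange(len(seg))).sum()/w.sum()])
print(E);print(np.round(S,1).tolist())
print("blade",line(E,o["tool_pos"][2]-93),"slot",line(S,38),"tcp",o["tool_pos"])
E
```

```text
[[346, np.int64(316)], [350, np.int64(311)], [354, np.int64(311)], [358, np.int64(307)], [362, np.int64(306)], [366, np.int64(302)], [370, np.int64(301)], [374, np.int64(297)], [378, np.int64(296)], [382, np.int64(292)], [386, np.int64(291)], [390, np.int64(291)], [394, np.int64(287)], [398, np.int64(286)], [402, np.int64(286)], [406, np.int64(282)]]
[[346.0, 281.6], [350.0, 280.0], [354.0, 277.7], [358.0, 275.3], [362.0, 272.8], [366.0, 270.1], [370.0, 267.3], [374.0, 265.0], [378.0, 262.9], [382.0, 260.9], [386.0, 258.5], [390.0, 255.7], [394.0, 252.8], [398.0, 250.3], [402.0, 248.3], [406.0, 246.6]]
blade (np.float32(73.55596), (np.float32(528.45984), np.float32(45.548977))) slot (np.float32(77.20252), (np.float32(528.58154), np.float32(41.619946))) tcp [529.15117944  43.41704622 155.13815011]
```

Request:
send_rows(rows=[{"x": 0,"y": 0,"z": 0.05,"ax": 0,"ay": 0,"az": -0.025,"jaw": -1},{"x": 0,"y": 0,"z": 0.09,"ax": 0,"ay": 0,"az": -0.025,"jaw": -1},{"x": 0,"y": 0,"z": 0.105,"ax": 0,"ay": 0,"az": -0.025,"jaw": -1},{"x": 0,"y": 0,"z": 0.11,"ax": 0,"ay": 0,"az": -0.025,"jaw": -1},{"x": 0,"y": 0,"z": 0.115,"ax": 0,"ay": 0,"az": -0.025,"jaw": -1},{"x": 0,"y": 0,"z": 0.12,"ax": 0,"ay": 0,"az": -0.025,"jaw": -1},{"x": 0,"y": 0,"z": 0.124,"ax": 0,"ay": 0,"az": -0.025,"jaw": -1},{"x": 0,"y": 0,"z": 0.128,"ax": 0,"ay": 0,"az": -0.025,"jaw": -1},{"x": 0,"y": 0,"z": 0.128,"ax": 0,"ay": 0,"az": -0.025,"jaw": -1},{"x": 0,"y": 0,"z": 0.128,"ax": 0,"ay": 0,"az": -0.025,"jaw": -1}])

```text
time: 20.55
tool_pos: [529.2, 43.4, 129.5]
tcp_rot: [-3.142, 0.0, 2.38]
contact_force: [0.0, -0.6, -1.3]
grip_width: 26.4
finger_force: 30.0
```

```bash
python3 -c "
from h import *
plan(529.2,43.4,126,np.radians(136))"
```

```text
t 20.55 [529.2  43.4 129.5] [-3.1416e+00  1.0000e-04  2.3803e+00] F [ 0.  -0.6 -1.3] M [ 0.04 -0.15 -0.  ] w 26.4
xyz [-0.0001  0.0001  0.0176] a [-0.      0.0001  0.0064] j [-0.06  0.45  1.65 -0.    1.04 -0.87]
```

Request:
send_rows(rows=[{"x": 0,"y": 0,"z": 0.003,"ax": 0,"ay": 0,"az": 0,"jaw": -1},{"x": 0,"y": 0,"z": 0.006,"ax": 0,"ay": 0,"az": 0,"jaw": -1},{"x": 0,"y": 0,"z": 0.009,"ax": 0,"ay": 0,"az": 0,"jaw": -1},{"x": 0,"y": 0,"z": 0.012,"ax": 0,"ay": 0,"az": 0,"jaw": -1},{"x": 0,"y": 0,"z": 0.012,"ax": 0,"ay": 0,"az": 0,"jaw": -1},{"x": 0,"y": 0,"z": 0.012,"ax": 0,"ay": 0,"az": 0,"jaw": -1},{"x": 0,"y": 0,"z": 0.012,"ax": 0,"ay": 0,"az": 0,"jaw": -1},{"x": 0,"y": 0,"z": 0.012,"ax": 0,"ay": 0,"az": 0,"jaw": -1},{"x": 0,"y": 0,"z": 0.012,"ax": 0,"ay": 0,"az": 0,"jaw": -1},{"x": 0,"y": 0,"z": 0.012,"ax": 0,"ay": 0,"az": 0,"jaw": -1}])

```text
time: 21.8
tool_pos: [529.1, 43.4, 127.1]
tcp_rot: [-3.141, 0.0, 2.38]
contact_force: [-0.1, -0.2, -0.6]
grip_width: 25.7
finger_force: 30.0
```

```bash
python3 -c "
from h import *
plan(529.2,43.4,126,np.radians(136))"
```

```text
t 21.80 [529.1  43.4 127.1] [-3.1415  0.      2.3803] F [-0.1 -0.2 -0.6] M [ 0.05 -0.17  0.01] w 25.7
xyz [-0.0002  0.0004  0.0054] a [-0.0001  0.      0.0063] j [-0.06  0.45  1.65 -0.    1.04 -0.87]
```

Request:
send_rows(rows=[{"x": 0,"y": 0,"z": 0.003,"ax": 0,"ay": 0,"az": 0,"jaw": -1},{"x": 0,"y": 0,"z": 0.006,"ax": 0,"ay": 0,"az": 0,"jaw": -1},{"x": 0,"y": 0,"z": 0.009,"ax": 0,"ay": 0,"az": 0,"jaw": -1},{"x": 0,"y": 0,"z": 0.011,"ax": 0,"ay": 0,"az": 0,"jaw": -1},{"x": 0,"y": 0,"z": 0.012,"ax": 0,"ay": 0,"az": 0,"jaw": -1},{"x": 0,"y": 0,"z": 0.012,"ax": 0,"ay": 0,"az": 0,"jaw": -1},{"x": 0,"y": 0,"z": 0.012,"ax": 0,"ay": 0,"az": 0,"jaw": -1},{"x": 0,"y": 0,"z": 0.012,"ax": 0,"ay": 0,"az": 0,"jaw": -1},{"x": 0,"y": 0,"z": 0.012,"ax": 0,"ay": 0,"az": 0,"jaw": -1},{"x": 0,"y": 0,"z": 0.012,"ax": 0,"ay": 0,"az": 0,"jaw": -1}])

```text
time: 23.05
tool_pos: [529.3, 43.4, 125.0]
tcp_rot: [3.141, 0.0, 2.38]
contact_force: [-1.5, 0.1, 5.6]
grip_width: 25.9
finger_force: 30.0
```

```bash
python3 -c "
from h import *
plan(529.2,43.4,126,np.radians(136))"
```

```text
t 23.05 [529.3  43.4 125. ] [3.1414e+00 4.0000e-04 2.3803e+00] F [-1.5  0.1  5.6] M [-0.06  0.23 -0.03] w 25.9
xyz [ 0.0004 -0.     -0.0052] a [0.0002 0.0004 0.0064] j [-0.06  0.46  1.65 -0.    1.03 -0.87]
```

Request:
send_rows(rows=[{"x": 0,"y": 0,"z": 0,"ax": 0,"ay": 0,"az": 0.06,"jaw": -1},{"x": 0,"y": 0,"z": 0,"ax": 0,"ay": 0,"az": 0.14,"jaw": -1},{"x": 0,"y": 0,"z": 0,"ax": 0,"ay": 0,"az": 0.22,"jaw": -1},{"x": 0,"y": 0,"z": 0,"ax": 0,"ay": 0,"az": 0.3,"jaw": -1},{"x": 0,"y": 0,"z": 0,"ax": 0,"ay": 0,"az": 0.38,"jaw": -1},{"x": 0,"y": 0,"z": 0,"ax": 0,"ay": 0,"az": 0.46,"jaw": -1},{"x": 0,"y": 0,"z": 0,"ax": 0,"ay": 0,"az": 0.54,"jaw": -1},{"x": 0,"y": 0,"z": 0,"ax": 0,"ay": 0,"az": 0.62,"jaw": -1},{"x": 0,"y": 0,"z": 0,"ax": 0,"ay": 0,"az": 0.7,"jaw": -1},{"x": 0,"y": 0,"z": 0,"ax": 0,"ay": 0,"az": 0.7,"jaw": -1}])

```text
time: 24.3
tool_pos: [529.5, 43.2, 125.0]
tcp_rot: [3.141, 0.0, 1.648]
contact_force: [-0.8, -0.5, 4.7]
grip_width: 25.5
finger_force: 30.0
```

```bash
cat > tq.py <<'E'
from h import *
o=bot.get_obs(); print("t",o["time"],o["tool_pos"].round(1),"yaw deg",np.degrees(o["tcp_rot"][2]).round(1),o["tcp_rot"].round(4),"F",o["contact_force"].round(1),"M",o["moment"].round(3),"tau6 %.3f"%o["tau"][5],o["grip_width"],"turned rad",round(2.38-o["tcp_rot"][2],3))
E
python3 tq.py
```

```text
t 24.3 [529.5  43.2 125. ] yaw deg 94.4 [3.1407e+00 5.0000e-04 1.6482e+00] F [-0.8 -0.5  4.7] M [-0.242  0.068  0.034] tau6 0.544 25.541448886924623 turned rad 0.732
```

```bash
cat > arrow.py <<'E'
from h import *
im,D,c=snap("wrist"); hsv=cv2.cvtColor(im,cv2.COLOR_RGB2HSV)
m=(hsv[...,0]>20)&(hsv[...,0]<36)&(hsv[...,1]>80)&(hsv[...,2]>90); v,u=np.nonzero(m)
W=onz(c,np.c_[u,v],38)[:,:2]-[529.2,43.2]; r=np.hypot(*W.T); s=(r<20)
if s.sum():
    w=W[s].mean(0); a=np.degrees(np.arctan2(w[1],w[0])); print("arrow n",s.sum(),"r",np.hypot(*w),"yaw",a,"cam rad",np.radians(79.1-a))
else: print("no arrow",len(r))
E
python3 arrow.py; python3 - <<'E'
E
```

```text
arrow n 23 r 14.409509402999381 yaw 42.48105169417824 cam rad 0.639121216554189
```

Request:
send_rows(rows=[{"x": 0,"y": 0,"z": 0,"ax": 0,"ay": 0,"az": 0.035,"jaw": -1},{"x": 0,"y": 0,"z": 0,"ax": 0,"ay": 0,"az": 0.07,"jaw": -1},{"x": 0,"y": 0,"z": 0,"ax": 0,"ay": 0,"az": 0.105,"jaw": -1},{"x": 0,"y": 0,"z": 0,"ax": 0,"ay": 0,"az": 0.14,"jaw": -1},{"x": 0,"y": 0,"z": 0,"ax": 0,"ay": 0,"az": 0.175,"jaw": -1},{"x": 0,"y": 0,"z": 0,"ax": 0,"ay": 0,"az": 0.21,"jaw": -1},{"x": 0,"y": 0,"z": 0,"ax": 0,"ay": 0,"az": 0.245,"jaw": -1},{"x": 0,"y": 0,"z": 0,"ax": 0,"ay": 0,"az": 0.28,"jaw": -1},{"x": 0,"y": 0,"z": 0,"ax": 0,"ay": 0,"az": 0.315,"jaw": -1},{"x": 0,"y": 0,"z": 0,"ax": 0,"ay": 0,"az": 0.35,"jaw": -1}])

```text
time: 25.6
tool_pos: [529.4, 43.2, 125.0]
tcp_rot: [3.141, 0.0, 1.282]
contact_force: [0.0, -1.2, 5.0]
grip_width: 25.9
finger_force: 30.0
```

```bash
python3 tq.py; python3 arrow.py
```

```text
t 25.6 [529.4  43.2 125. ] yaw deg 73.5 [3.1407e+00 2.0000e-04 1.2820e+00] F [ 0.  -1.2  5. ] M [-0.288  0.108  0.169] tau6 -0.244 25.936322325902786 turned rad 1.098
arrow n 24 r 14.298733525096818 yaw 24.301360471524077 cam rad 0.9564166853854177
```

Request:
send_rows(rows=[{"x": 0,"y": 0,"z": 0,"ax": 0,"ay": 0,"az": 0.012,"jaw": -1},{"x": 0,"y": 0,"z": 0,"ax": 0,"ay": 0,"az": 0.024,"jaw": -1},{"x": 0,"y": 0,"z": 0,"ax": 0,"ay": 0,"az": 0.036,"jaw": -1},{"x": 0,"y": 0,"z": 0,"ax": 0,"ay": 0,"az": 0.048,"jaw": -1},{"x": 0,"y": 0,"z": 0,"ax": 0,"ay": 0,"az": 0.06,"jaw": -1},{"x": 0,"y": 0,"z": 0,"ax": 0,"ay": 0,"az": 0.072,"jaw": -1},{"x": 0,"y": 0,"z": 0,"ax": 0,"ay": 0,"az": 0.084,"jaw": -1},{"x": 0,"y": 0,"z": 0,"ax": 0,"ay": 0,"az": 0.096,"jaw": -1},{"x": 0,"y": 0,"z": 0,"ax": 0,"ay": 0,"az": 0.108,"jaw": -1},{"x": 0,"y": 0,"z": 0,"ax": 0,"ay": 0,"az": 0.12,"jaw": -1}])

```text
time: 26.9
tool_pos: [529.4, 43.2, 124.9]
tcp_rot: [3.141, 0.0, 1.157]
contact_force: [-0.6, 0.0, 5.4]
grip_width: 25.8
finger_force: 30.0
```

```bash
python3 tq.py
```

```text
t 26.9 [529.4  43.2 124.9] yaw deg 66.3 [3.1407e+00 2.0000e-04 1.1571e+00] F [-0.6  0.   5.4] M [-0.249  0.086  0.112] tau6 -0.003 25.774083068738296 turned rad 1.223
```

Torque is still at the drawing level, so I keep going.

Request:
send_rows(rows=[{"x": 0,"y": 0,"z": 0,"ax": 0,"ay": 0,"az": 0.012,"jaw": -1},{"x": 0,"y": 0,"z": 0,"ax": 0,"ay": 0,"az": 0.024,"jaw": -1},{"x": 0,"y": 0,"z": 0,"ax": 0,"ay": 0,"az": 0.036,"jaw": -1},{"x": 0,"y": 0,"z": 0,"ax": 0,"ay": 0,"az": 0.048,"jaw": -1},{"x": 0,"y": 0,"z": 0,"ax": 0,"ay": 0,"az": 0.06,"jaw": -1},{"x": 0,"y": 0,"z": 0,"ax": 0,"ay": 0,"az": 0.072,"jaw": -1},{"x": 0,"y": 0,"z": 0,"ax": 0,"ay": 0,"az": 0.084,"jaw": -1},{"x": 0,"y": 0,"z": 0,"ax": 0,"ay": 0,"az": 0.096,"jaw": -1},{"x": 0,"y": 0,"z": 0,"ax": 0,"ay": 0,"az": 0.108,"jaw": -1},{"x": 0,"y": 0,"z": 0,"ax": 0,"ay": 0,"az": 0.12,"jaw": -1}])

```text
time: 28.15
tool_pos: [529.4, 43.2, 125.0]
tcp_rot: [3.141, 0.0, 1.031]
contact_force: [-0.3, -0.8, 5.9]
grip_width: 25.9
finger_force: 30.0
```

```bash
python3 tq.py; python3 arrow.py
```

```text
t 28.15 [529.4  43.2 125. ] yaw deg 59.1 [3.1407e+00 1.0000e-04 1.0313e+00] F [-0.3 -0.8  5.9] M [-0.335  0.16   0.181] tau6 -0.006 25.856735202754702 turned rad 1.349
arrow n 22 r 14.096300653548818 yaw 8.548266632819148 cam rad 1.2313600402464513
```

Request:
send_rows(rows=[{"x": 0,"y": 0,"z": 0,"ax": 0,"ay": 0,"az": 0.008,"jaw": -1},{"x": 0,"y": 0,"z": 0,"ax": 0,"ay": 0,"az": 0.016,"jaw": -1},{"x": 0,"y": 0,"z": 0,"ax": 0,"ay": 0,"az": 0.024,"jaw": -1},{"x": 0,"y": 0,"z": 0,"ax": 0,"ay": 0,"az": 0.032,"jaw": -1},{"x": 0,"y": 0,"z": 0,"ax": 0,"ay": 0,"az": 0.04,"jaw": -1},{"x": 0,"y": 0,"z": 0,"ax": 0,"ay": 0,"az": 0.048,"jaw": -1},{"x": 0,"y": 0,"z": 0,"ax": 0,"ay": 0,"az": 0.056,"jaw": -1},{"x": 0,"y": 0,"z": 0,"ax": 0,"ay": 0,"az": 0.064,"jaw": -1},{"x": 0,"y": 0,"z": 0,"ax": 0,"ay": 0,"az": 0.072,"jaw": -1},{"x": 0,"y": 0,"z": 0,"ax": 0,"ay": 0,"az": 0.08,"jaw": -1}])

```text
time: 29.45
tool_pos: [529.3, 43.2, 124.9]
tcp_rot: [3.141, 0.0, 0.948]
contact_force: [0.5, -0.9, 5.2]
grip_width: 25.8
finger_force: 30.0
```

```bash
cat > tq2.py <<'E'
from h import *
M=[bot.get_obs()["moment"][2]]
for _ in range(3):
    snap("wrist"); M.append(bot.get_obs()["moment"][2])
print("Mz",np.round(M,3),"mean",np.mean(M))
E
python3 tq.py; python3 tq2.py; python3 arrow.py
```

```text
t 29.45 [529.3  43.2 124.9] yaw deg 54.3 [3.1407e+00 1.0000e-04 9.4780e-01] F [ 0.5 -0.9  5.2] M [-0.324  0.221  0.126] tau6 0.053 25.839796591286483 turned rad 1.432
Mz [0.126 0.193 0.152 0.14 ] mean 0.15265985148469863
arrow n 22 r 14.092695013351863 yaw 3.9300579594040457 cam rad 1.3119629871417042
```

Request:
send_rows(rows=[{"x": 0,"y": 0,"z": 0,"ax": 0,"ay": 0,"az": 0.008,"jaw": -1},{"x": 0,"y": 0,"z": 0,"ax": 0,"ay": 0,"az": 0.016,"jaw": -1},{"x": 0,"y": 0,"z": 0,"ax": 0,"ay": 0,"az": 0.024,"jaw": -1},{"x": 0,"y": 0,"z": 0,"ax": 0,"ay": 0,"az": 0.032,"jaw": -1},{"x": 0,"y": 0,"z": 0,"ax": 0,"ay": 0,"az": 0.04,"jaw": -1},{"x": 0,"y": 0,"z": 0,"ax": 0,"ay": 0,"az": 0.048,"jaw": -1},{"x": 0,"y": 0,"z": 0,"ax": 0,"ay": 0,"az": 0.056,"jaw": -1},{"x": 0,"y": 0,"z": 0,"ax": 0,"ay": 0,"az": 0.064,"jaw": -1},{"x": 0,"y": 0,"z": 0,"ax": 0,"ay": 0,"az": 0.072,"jaw": -1},{"x": 0,"y": 0,"z": 0,"ax": 0,"ay": 0,"az": 0.08,"jaw": -1}])

```text
time: 30.9
tool_pos: [529.3, 43.2, 124.9]
tcp_rot: [3.141, 0.0, 0.864]
contact_force: [-0.8, -1.6, 6.3]
grip_width: 26.0
finger_force: 30.0
```

```bash
python3 tq.py; python3 tq2.py; python3 arrow.py
```

```text
t 30.9 [529.3  43.2 124.9] yaw deg 49.5 [3.1408e+00 1.0000e-04 8.6400e-01] F [-0.8 -1.6  6.3] M [-0.344  0.203  0.153] tau6 0.064 25.96725361356035 turned rad 1.516
Mz [0.153 0.129 0.146 0.183] mean 0.15268645931298575
arrow n 21 r 14.110651877312167 yaw -0.37762546073329356 cam rad 1.3871462459566712
```

Request:
send_rows(rows=[{"x": 0,"y": 0,"z": 0,"ax": 0,"ay": 0,"az": 0.008,"jaw": -1},{"x": 0,"y": 0,"z": 0,"ax": 0,"ay": 0,"az": 0.016,"jaw": -1},{"x": 0,"y": 0,"z": 0,"ax": 0,"ay": 0,"az": 0.024,"jaw": -1},{"x": 0,"y": 0,"z": 0,"ax": 0,"ay": 0,"az": 0.032,"jaw": -1},{"x": 0,"y": 0,"z": 0,"ax": 0,"ay": 0,"az": 0.04,"jaw": -1},{"x": 0,"y": 0,"z": 0,"ax": 0,"ay": 0,"az": 0.048,"jaw": -1},{"x": 0,"y": 0,"z": 0,"ax": 0,"ay": 0,"az": 0.056,"jaw": -1},{"x": 0,"y": 0,"z": 0,"ax": 0,"ay": 0,"az": 0.064,"jaw": -1},{"x": 0,"y": 0,"z": 0,"ax": 0,"ay": 0,"az": 0.072,"jaw": -1},{"x": 0,"y": 0,"z": 0,"ax": 0,"ay": 0,"az": 0.08,"jaw": -1}])

```text
time: 32.35
tool_pos: [529.3, 43.2, 124.9]
tcp_rot: [3.141, 0.0, 0.78]
contact_force: [-1.4, -1.0, 5.8]
grip_width: 25.8
finger_force: 30.0
```

```bash
python3 tq.py; python3 tq2.py; python3 arrow.py
```

```text
t 32.35 [529.3  43.2 124.9] yaw deg 44.7 [3.1409e+00 1.0000e-04 7.8030e-01] F [-1.4 -1.   5.8] M [-0.332  0.316  0.24 ] tau6 0.078 25.818241767358717 turned rad 1.6
Mz [0.24  0.182 0.231 0.145] mean 0.19932089473819287
arrow n 23 r 14.332573173118362 yaw -4.141135714546963 cam rad 1.4528318913182872
```

Request:
send_rows(rows=[{"x": 0,"y": 0,"z": 0,"ax": 0,"ay": 0,"az": 0.004,"jaw": -1},{"x": 0,"y": 0,"z": 0,"ax": 0,"ay": 0,"az": 0.008,"jaw": -1},{"x": 0,"y": 0,"z": 0,"ax": 0,"ay": 0,"az": 0.012,"jaw": -1},{"x": 0,"y": 0,"z": 0,"ax": 0,"ay": 0,"az": 0.016,"jaw": -1},{"x": 0,"y": 0,"z": 0,"ax": 0,"ay": 0,"az": 0.02,"jaw": -1},{"x": 0,"y": 0,"z": 0,"ax": 0,"ay": 0,"az": 0.024,"jaw": -1},{"x": 0,"y": 0,"z": 0,"ax": 0,"ay": 0,"az": 0.028,"jaw": -1},{"x": 0,"y": 0,"z": 0,"ax": 0,"ay": 0,"az": 0.032,"jaw": -1},{"x": 0,"y": 0,"z": 0,"ax": 0,"ay": 0,"az": 0.036,"jaw": -1},{"x": 0,"y": 0,"z": 0,"ax": 0,"ay": 0,"az": 0.04,"jaw": -1}])

```text
time: 33.8
tool_pos: [529.3, 43.2, 125.0]
tcp_rot: [3.141, 0.0, 0.739]
contact_force: [-1.3, -1.8, 6.2]
grip_width: 26.3
finger_force: 30.0
```

```bash
python3 tq.py; python3 tq2.py; python3 arrow.py
```

```text
t 33.8 [529.3  43.2 125. ] yaw deg 42.3 [3.1408 0.     0.7386] F [-1.3 -1.8  6.2] M [-0.28   0.288  0.136] tau6 0.128 26.26311050361433 turned rad 1.641
Mz [0.136 0.138 0.148 0.141] mean 0.14089306184533312
arrow n 22 r 14.220854948905831 yaw -5.911915265934022 cam rad 1.4837378248169795
```

Request:
send_rows(rows=[{"x": 0,"y": 0,"z": 0,"ax": 0,"ay": 0,"az": 0.006,"jaw": -1},{"x": 0,"y": 0,"z": 0,"ax": 0,"ay": 0,"az": 0.012,"jaw": -1},{"x": 0,"y": 0,"z": 0,"ax": 0,"ay": 0,"az": 0.018,"jaw": -1},{"x": 0,"y": 0,"z": 0,"ax": 0,"ay": 0,"az": 0.024,"jaw": -1},{"x": 0,"y": 0,"z": 0,"ax": 0,"ay": 0,"az": 0.03,"jaw": -1},{"x": 0,"y": 0,"z": 0,"ax": 0,"ay": 0,"az": 0.036,"jaw": -1},{"x": 0,"y": 0,"z": 0,"ax": 0,"ay": 0,"az": 0.042,"jaw": -1},{"x": 0,"y": 0,"z": 0,"ax": 0,"ay": 0,"az": 0.048,"jaw": -1},{"x": 0,"y": 0,"z": 0,"ax": 0,"ay": 0,"az": 0.054,"jaw": -1},{"x": 0,"y": 0,"z": 0,"ax": 0,"ay": 0,"az": 0.06,"jaw": -1}])

```text
time: 35.25
tool_pos: [529.3, 43.2, 124.9]
tcp_rot: [3.141, 0.0, 0.676]
contact_force: [-1.0, -0.6, 6.3]
grip_width: 25.9
finger_force: 30.0
```

```bash
python3 tq.py; python3 tq2.py; python3 arrow.py
```

```text
t 35.25 [529.3  43.2 124.9] yaw deg 38.7 [3.1409e+00 1.0000e-04 6.7570e-01] F [-1.  -0.6  6.3] M [-0.324  0.306  0.123] tau6 0.123 25.919635661527845 turned rad 1.704
Mz [0.123 0.207 0.197 0.194] mean 0.1803692095333802
arrow n 23 r 14.293143843942307 yaw -9.334092340974124 cam rad 1.5434660823626982
```

Request:
send_rows(rows=[{"x": 0,"y": 0,"z": 0,"ax": 0,"ay": 0,"az": 0.006,"jaw": -1},{"x": 0,"y": 0,"z": 0,"ax": 0,"ay": 0,"az": 0.012,"jaw": -1},{"x": 0,"y": 0,"z": 0,"ax": 0,"ay": 0,"az": 0.018,"jaw": -1},{"x": 0,"y": 0,"z": 0,"ax": 0,"ay": 0,"az": 0.024,"jaw": -1},{"x": 0,"y": 0,"z": 0,"ax": 0,"ay": 0,"az": 0.03,"jaw": -1},{"x": 0,"y": 0,"z": 0,"ax": 0,"ay": 0,"az": 0.036,"jaw": -1},{"x": 0,"y": 0,"z": 0,"ax": 0,"ay": 0,"az": 0.042,"jaw": -1},{"x": 0,"y": 0,"z": 0,"ax": 0,"ay": 0,"az": 0.048,"jaw": -1},{"x": 0,"y": 0,"z": 0,"ax": 0,"ay": 0,"az": 0.054,"jaw": -1},{"x": 0,"y": 0,"z": 0,"ax": 0,"ay": 0,"az": 0.06,"jaw": -1}])

```text
time: 36.7
tool_pos: [529.2, 43.2, 125.0]
tcp_rot: [3.141, 0.0, 0.613]
contact_force: [-1.1, -0.2, 6.5]
grip_width: 25.9
finger_force: 30.0
```

```bash
python3 tq.py; python3 tq2.py; python3 arrow.py
```

```text
t 36.7 [529.2  43.2 125. ] yaw deg 35.1 [3.141  0.     0.6129] F [-1.1 -0.2  6.5] M [-0.266  0.295  0.166] tau6 0.143 25.865951945303145 turned rad 1.767
Mz [0.166 0.182 0.227 0.17 ] mean 0.18624019200927222
arrow n 24 r 14.31233646274325 yaw -12.69267818103407 cam rad 1.602084463482604
```

Request:
send_rows(rows=[{"x": 0,"y": 0,"z": 0,"ax": 0,"ay": 0,"az": 0.006,"jaw": -1},{"x": 0,"y": 0,"z": 0,"ax": 0,"ay": 0,"az": 0.012,"jaw": -1},{"x": 0,"y": 0,"z": 0,"ax": 0,"ay": 0,"az": 0.018,"jaw": -1},{"x": 0,"y": 0,"z": 0,"ax": 0,"ay": 0,"az": 0.024,"jaw": -1},{"x": 0,"y": 0,"z": 0,"ax": 0,"ay": 0,"az": 0.03,"jaw": -1},{"x": 0,"y": 0,"z": 0,"ax": 0,"ay": 0,"az": 0.036,"jaw": -1},{"x": 0,"y": 0,"z": 0,"ax": 0,"ay": 0,"az": 0.042,"jaw": -1},{"x": 0,"y": 0,"z": 0,"ax": 0,"ay": 0,"az": 0.048,"jaw": -1},{"x": 0,"y": 0,"z": 0,"ax": 0,"ay": 0,"az": 0.054,"jaw": -1},{"x": 0,"y": 0,"z": 0,"ax": 0,"ay": 0,"az": 0.06,"jaw": -1}])

```text
time: 38.15
tool_pos: [529.2, 43.2, 124.9]
tcp_rot: [3.141, 0.0, 0.55]
contact_force: [-1.1, -0.3, 6.2]
grip_width: 26.0
finger_force: 30.0
```

```bash
python3 tq.py; python3 tq2.py; python3 arrow.py
```

```text
t 38.15 [529.2  43.2 124.9] yaw deg 31.5 [3.141e+00 1.000e-04 5.502e-01] F [-1.1 -0.3  6.2] M [-0.29   0.406  0.287] tau6 0.167 25.985973306272143 turned rad 1.83
Mz [0.287 0.226 0.275 0.212] mean 0.250076054384778
arrow n 22 r 14.320526213322733 yaw -15.615512491283035 cam rad 1.6530975456867056
```

Request:
send_rows(rows=[{"x": 0,"y": 0,"z": 0,"ax": 0,"ay": 0,"az": 0.002,"jaw": -1},{"x": 0,"y": 0,"z": 0,"ax": 0,"ay": 0,"az": 0.004,"jaw": -1},{"x": 0,"y": 0,"z": 0,"ax": 0,"ay": 0,"az": 0.006,"jaw": -1},{"x": 0,"y": 0,"z": 0,"ax": 0,"ay": 0,"az": 0.008,"jaw": -1},{"x": 0,"y": 0,"z": 0,"ax": 0,"ay": 0,"az": 0.01,"jaw": -1},{"x": 0,"y": 0,"z": 0,"ax": 0,"ay": 0,"az": 0.012,"jaw": -1},{"x": 0,"y": 0,"z": 0,"ax": 0,"ay": 0,"az": 0.014,"jaw": -1},{"x": 0,"y": 0,"z": 0,"ax": 0,"ay": 0,"az": 0.016,"jaw": -1},{"x": 0,"y": 0,"z": 0,"ax": 0,"ay": 0,"az": 0.018,"jaw": -1},{"x": 0,"y": 0,"z": 0,"ax": 0,"ay": 0,"az": 0.02,"jaw": -1}])

```text
time: 39.6
tool_pos: [529.2, 43.2, 124.9]
tcp_rot: [3.141, 0.0, 0.529]
contact_force: [-0.7, -1.6, 5.6]
grip_width: 25.7
finger_force: 30.0
```

```bash
python3 tq.py; python3 tq2.py; python3 arrow.py
```

```text
t 39.6 [529.2  43.2 124.9] yaw deg 30.3 [3.141e+00 1.000e-04 5.294e-01] F [-0.7 -1.6  5.6] M [-0.194  0.303  0.234] tau6 0.218 25.721064255937986 turned rad 1.851
Mz [0.234 0.216 0.287 0.204] mean 0.23507722001768036
arrow n 22 r 14.332685144607472 yaw -15.953285895665184 cam rad 1.6589928037188446
```

Request:
send_rows(rows=[{"x": 0,"y": 0,"z": 0,"ax": 0,"ay": 0,"az": 0.004,"jaw": -1},{"x": 0,"y": 0,"z": 0,"ax": 0,"ay": 0,"az": 0.008,"jaw": -1},{"x": 0,"y": 0,"z": 0,"ax": 0,"ay": 0,"az": 0.012,"jaw": -1},{"x": 0,"y": 0,"z": 0,"ax": 0,"ay": 0,"az": 0.016,"jaw": -1},{"x": 0,"y": 0,"z": 0,"ax": 0,"ay": 0,"az": 0.02,"jaw": -1},{"x": 0,"y": 0,"z": 0,"ax": 0,"ay": 0,"az": 0.024,"jaw": -1},{"x": 0,"y": 0,"z": 0,"ax": 0,"ay": 0,"az": 0.028,"jaw": -1},{"x": 0,"y": 0,"z": 0,"ax": 0,"ay": 0,"az": 0.03,"jaw": -1},{"x": 0,"y": 0,"z": 0,"ax": 0,"ay": 0,"az": 0.03,"jaw": -1},{"x": 0,"y": 0,"z": 0,"ax": 0,"ay": 0,"az": 0.03,"jaw": -1}])

```text
time: 41.05
tool_pos: [529.2, 43.2, 124.9]
tcp_rot: [3.141, 0.0, 0.498]
contact_force: [-2.7, -1.0, 6.6]
grip_width: 25.8
finger_force: 30.0
```

```bash
python3 tq.py; sed -i 's/range(3)/range(7)/' tq2.py; python3 tq2.py; python3 arrow.py
```

```text
t 41.05 [529.2  43.2 124.9] yaw deg 28.5 [3.1411e+00 1.0000e-04 4.9800e-01] F [-2.7 -1.   6.6] M [-0.217  0.37   0.278] tau6 0.253 25.84972638266582 turned rad 1.882
Mz [0.278 0.243 0.308 0.281 0.274 0.276 0.255 0.216] mean 0.26644462265052593
arrow n 23 r 14.198351396891303 yaw -17.28584705399025 cam rad 1.6822503834158065
```

Torque is now about 0.09 Nm above the drawing level, so the cam is snug. I back off the wind-up and lift out.

Request:
send_rows(rows=[{"x": 0,"y": 0,"z": 0,"ax": 0,"ay": 0,"az": -0.05,"jaw": -1},{"x": 0,"y": 0,"z": 0,"ax": 0,"ay": 0,"az": -0.1,"jaw": -1},{"x": 0,"y": 0,"z": -0.005,"ax": 0,"ay": 0,"az": -0.13,"jaw": -1},{"x": 0,"y": 0,"z": -0.02,"ax": 0,"ay": 0,"az": -0.13,"jaw": -1},{"x": 0,"y": 0,"z": -0.04,"ax": 0,"ay": 0,"az": -0.13,"jaw": -1},{"x": 0,"y": 0,"z": -0.1,"ax": 0,"ay": 0,"az": -0.13,"jaw": -1},{"x": 0,"y": 0,"z": -0.2,"ax": 0,"ay": 0,"az": -0.13,"jaw": -1},{"x": 0,"y": 0,"z": -0.35,"ax": 0,"ay": 0,"az": -0.13,"jaw": -1},{"x": 0,"y": 0,"z": -0.4,"ax": 0,"ay": 0,"az": -0.13,"jaw": -1},{"x": 0,"y": 0,"z": -0.4,"ax": 0,"ay": 0,"az": -0.13,"jaw": -1}])

```text
time: 42.7
tool_pos: [529.4, 43.4, 205.3]
tcp_rot: [3.141, -0.001, 0.632]
contact_force: [-1.1, -0.7, -1.6]
grip_width: 26.2
finger_force: 30.0
```

```bash
python3 tq.py; python3 arrow.py; python3 -c "
from h import *
im,D,c=load('wrist'); pickle.dump((im,D,c),open('wafter.pkl','wb'))
plan(504.6,-274.2,205,1.114)"
```

```text
t 42.7 [529.4  43.4 205.3] yaw deg 36.2 [ 3.1406e+00 -1.2000e-03  6.3150e-01] F [-1.1 -0.7 -1.6] M [ 0.006 -0.024  0.017] tau6 0.001 26.182084222106234 turned rad 1.748
arrow n 10 r 14.267052224637933 yaw -16.914193232554094 cam rad 1.6757638005541264
t 42.75 [528.9  43.5 204.3] [-3.1414e+00  3.0000e-04  6.3150e-01] F [-0.1 -0.6 -1.4] M [-0.03 -0.04 -0.01] w 26.3
xyz [-1.0356  1.2104 -0.0033] a [-3.000e-04  2.000e-04 -4.607e-01] j [-0.06  0.37  1.54 -0.    1.23  0.88]
```

Request:
send_rows(rows=[{"x": -0.2,"y": 0.24,"z": 0,"ax": 0,"ay": 0,"az": -0.1,"jaw": -1},{"x": -0.4,"y": 0.48,"z": 0,"ax": 0,"ay": 0,"az": -0.25,"jaw": -1},{"x": -0.6,"y": 0.72,"z": 0,"ax": 0,"ay": 0,"az": -0.4,"jaw": -1},{"x": -0.75,"y": 0.9,"z": 0,"ax": 0,"ay": 0,"az": -0.46,"jaw": -1},{"x": -0.8,"y": 0.95,"z": 0,"ax": 0,"ay": 0,"az": -0.46,"jaw": -1},{"x": -0.8,"y": 0.95,"z": 0,"ax": 0,"ay": 0,"az": -0.46,"jaw": -1},{"x": -0.8,"y": 0.95,"z": 0,"ax": 0,"ay": 0,"az": -0.46,"jaw": -1},{"x": -0.8,"y": 0.95,"z": 0,"ax": 0,"ay": 0,"az": -0.46,"jaw": -1},{"x": -0.8,"y": 0.95,"z": 0,"ax": 0,"ay": 0,"az": -0.46,"jaw": -1},{"x": -0.8,"y": 0.95,"z": 0,"ax": 0,"ay": 0,"az": -0.46,"jaw": -1}])

```text
time: 44.0
tool_pos: [512.3, -203.9, 204.8]
tcp_rot: [3.141, 0.0, 1.114]
contact_force: [0.0, -1.1, -0.9]
grip_width: 25.8
finger_force: 30.0
```

```bash
python3 -c "
from h import *
plan(504.6,-274.2,190,1.114)
im,D,c=load('wcam') if 0 else pickle.load(open('wcam.pkl','rb'))
im2,_,c2=pickle.load(open('wafter.pkl','rb'))
# gap between plate front (z=30) and rail edge along dock y=-0 offsets, before/after
e=np.array([-.189,-.982]);n=np.array([.982,-.189]);o=np.array([529.2,43.2])-66*e
for I,C in((im,c),(im2,c2)):
    g=cv2.cvtColor(I,cv2.COLOR_RGB2HSV)
    for y in(-48,-20,20,48):
        s=np.arange(-10,60,.5); P=np.c_[o+s[:,None]*e+y*n,np.full(len(s),30)]; q=proj(C,P).astype(np.float32)
        v=cv2.remap(g[...,2],q[:,0][None],q[:,1][None],1)[0].astype(float); d=np.diff(cv2.GaussianBlur(v[None],(5,1),0)[0]); print(y,'front edge x',s[d.argmin()],end=' | ')
    print()
"
```

```text
t 44.00 [ 512.3 -203.9  204.8] [3.1414 0.     1.1139] F [ 0.  -1.1 -0.9] M [ 0.02 -0.01  0.04] w 25.8
xyz [-0.3323  0.1204  0.0742] a [ 0.0002  0.     -0.0001] j [-0.52  0.41  1.49 -0.    1.25 -0.06]
-48 front edge x 34.5 | -20 front edge x 34.5 | 20 front edge x 34.5 | 48 front edge x 34.5 | 
-48 front edge x 38.0 | -20 front edge x 38.0 | 20 front edge x 38.0 | 48 front edge x 38.5 |
```

Request:
send_rows(rows=[{"x": -0.2,"y": 0.07,"z": 0,"ax": 0,"ay": 0,"az": 0,"jaw": -1},{"x": -0.332,"y": 0.12,"z": 0,"ax": 0,"ay": 0,"az": 0,"jaw": -1},{"x": -0.332,"y": 0.12,"z": 0.05,"ax": 0,"ay": 0,"az": 0,"jaw": -1},{"x": -0.332,"y": 0.12,"z": 0.08,"ax": 0,"ay": 0,"az": 0,"jaw": -1},{"x": -0.332,"y": 0.12,"z": 0.12,"ax": 0,"ay": 0,"az": 0,"jaw": -1},{"x": -0.332,"y": 0.12,"z": 0.16,"ax": 0,"ay": 0,"az": 0,"jaw": -1},{"x": -0.332,"y": 0.12,"z": 0.2,"ax": 0,"ay": 0,"az": 0,"jaw": -1},{"x": -0.332,"y": 0.12,"z": 0.24,"ax": 0,"ay": 0,"az": 0,"jaw": -1},{"x": -0.332,"y": 0.12,"z": 0.27,"ax": 0,"ay": 0,"az": 0,"jaw": -1},{"x": -0.332,"y": 0.12,"z": 0.27,"ax": 0,"ay": 0,"az": 0,"jaw": -1}])

```text
time: 45.25
tool_pos: [504.1, -274.5, 150.1]
tcp_rot: [-3.141, -0.0, 1.113]
contact_force: [0.3, 0.2, -0.9]
grip_width: 25.9
finger_force: 30.0
```

```bash
python3 -c "
from h import *
plan(504.6,-274.2,98,1.114)"
```

```text
t 45.25 [ 504.1 -274.5  150.1] [-3.1406e+00 -1.0000e-04  1.1131e+00] F [ 0.3  0.2 -0.9] M [-0.02 -0.08  0.02] w 25.9
xyz [0.0023 0.0018 0.2607] a [-0.0009 -0.0001 -0.0008] j [-0.63  0.5   1.5  -0.    1.15 -0.17]
```

Request:
send_rows(rows=[{"x": 0,"y": 0,"z": 0.04,"ax": 0,"ay": 0,"az": 0,"jaw": -1},{"x": 0,"y": 0,"z": 0.08,"ax": 0,"ay": 0,"az": 0,"jaw": -1},{"x": 0,"y": 0,"z": 0.12,"ax": 0,"ay": 0,"az": 0,"jaw": -1},{"x": 0,"y": 0,"z": 0.16,"ax": 0,"ay": 0,"az": 0,"jaw": -1},{"x": 0,"y": 0,"z": 0.2,"ax": 0,"ay": 0,"az": 0,"jaw": -1},{"x": 0,"y": 0,"z": 0.23,"ax": 0,"ay": 0,"az": 0,"jaw": -1},{"x": 0,"y": 0,"z": 0.25,"ax": 0,"ay": 0,"az": 0,"jaw": -1},{"x": 0,"y": 0,"z": 0.26,"ax": 0,"ay": 0,"az": 0,"jaw": -1},{"x": 0,"y": 0,"z": 0.26,"ax": 0,"ay": 0,"az": 0,"jaw": -1},{"x": 0,"y": 0,"z": 0.26,"ax": 0,"ay": 0,"az": 0,"jaw": -1}])

```text
time: 46.5
tool_pos: [504.5, -274.7, 99.0]
tcp_rot: [3.141, 0.0, 1.113]
contact_force: [-0.3, -0.0, -1.5]
grip_width: 26.1
finger_force: 30.0
```

```bash
python3 -c "
from h import *
plan(504.6,-274.2,98,1.114)"
```

```text
t 46.50 [ 504.5 -274.7   99. ] [3.1411e+00 2.0000e-04 1.1132e+00] F [-0.3 -0.  -1.5] M [-0.05 -0.01 -0.09] w 26.1
xyz [ 0.0024 -0.0005  0.0048] a [ 0.0005  0.0001 -0.0008] j [-0.63  0.56  1.55 -0.    1.03 -0.17]
```

Open to about 60 mm and stay put until clear, with a 1 mm drop first.

Request:
send_rows(rows=[{"x": 0.001,"y": 0,"z": 0.005,"ax": 0,"ay": 0,"az": 0,"jaw": -1},{"x": 0.001,"y": 0,"z": 0.007,"ax": 0,"ay": 0,"az": 0,"jaw": -1},{"x": 0.001,"y": 0,"z": 0.007,"ax": 0,"ay": 0,"az": 0,"jaw": 0},{"x": 0.001,"y": 0,"z": 0.007,"ax": 0,"ay": 0,"az": 0,"jaw": 1},{"x": 0.001,"y": 0,"z": 0.007,"ax": 0,"ay": 0,"az": 0,"jaw": 1},{"x": 0.001,"y": 0,"z": 0.007,"ax": 0,"ay": 0,"az": 0,"jaw": 1},{"x": 0.001,"y": 0,"z": 0.007,"ax": 0,"ay": 0,"az": 0,"jaw": 1},{"x": 0.001,"y": 0,"z": 0.007,"ax": 0,"ay": 0,"az": 0,"jaw": 1},{"x": 0.001,"y": 0,"z": -0.1,"ax": 0,"ay": 0,"az": 0,"jaw": 1},{"x": 0.001,"y": 0,"z": -0.3,"ax": 0,"ay": 0,"az": 0,"jaw": 1}])

```text
time: 47.75
tool_pos: [503.6, -273.8, 157.9]
tcp_rot: [-3.138, -0.001, 1.113]
contact_force: [0.4, -0.3, 0.9]
grip_width: 91.5
finger_force: 0.0
```

Request:
send_rows(rows=[{"x": 0,"y": 0,"z": -0.2,"ax": 0,"ay": 0,"az": 0,"jaw": 1},{"x": 0,"y": 0,"z": -0.3,"ax": 0,"ay": 0,"az": 0,"jaw": 1},{"x": -0.15,"y": 0,"z": -0.3,"ax": 0,"ay": 0,"az": 0,"jaw": 1},{"x": -0.15,"y": 0,"z": -0.3,"ax": 0,"ay": 0,"az": 0,"jaw": 1},{"x": -0.15,"y": 0,"z": -0.3,"ax": 0,"ay": 0,"az": 0,"jaw": 1},{"x": -0.15,"y": 0,"z": -0.3,"ax": 0,"ay": 0,"az": 0,"jaw": 1},{"x": -0.15,"y": 0,"z": -0.3,"ax": 0,"ay": 0,"az": 0,"jaw": 1},{"x": -0.15,"y": 0,"z": -0.3,"ax": 0,"ay": 0,"az": 0,"jaw": 1},{"x": -0.15,"y": 0,"z": -0.3,"ax": 0,"ay": 0,"az": 0,"jaw": 1},{"x": -0.15,"y": 0,"z": -0.3,"ax": 0,"ay": 0,"az": 0,"jaw": 1}])

```text
time: 49.0
tool_pos: [491.2, -301.3, 218.7]
tcp_rot: [3.142, 0.0, 1.113]
contact_force: [0.6, -0.7, -0.1]
grip_width: 91.9
finger_force: 0.0
```

```bash
python3 - <<'E'
from h import *
im,D,c=snap("wrist"); hsv=cv2.cvtColor(im,cv2.COLOR_RGB2HSV); P=cloud(c,D)
o=(hsv[...,0]<18)&(hsv[...,1]>140)&(np.hypot(P[...,0]-504,P[...,1]+274)<40)&(P[...,2]>60); print(o.sum(),P[o].max(0) if o.any() else None, P[o&(P[...,2]>147)].mean(0))
s=cv2.resize(im,(640,400)); save("pics/end.png",s); plan(504,-274,200,1.1)
E
```

```text
446 [ 518.88204929 -260.45125599  153.7957033 ] [ 506.70736452 -269.30971514  150.57884677]
t 49.05 [ 491.2 -301.3  218.7] [3.1415e+00 1.0000e-04 1.1132e+00] F [-0.8 -0.7 -0.2] M [-0.02 -0.07  0.  ] w 91.7
xyz [ 0.1507 -0.003   0.0936] a [0.     0.0001 0.0126] j [-0.68  0.44  1.39 -0.    1.31 -0.23]
```

View pics/end.png

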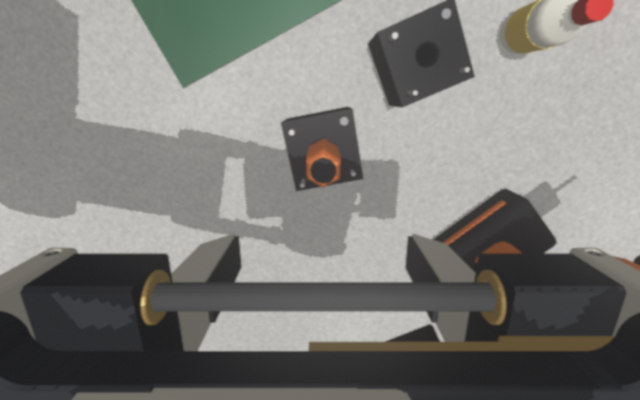

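The screwdriver hangs upright in its stand at (323,162), with its top at the same height as before. The gripper is clear of it.

```bash
python3 -c "
from plant import bot
print(bot.close_job())"
```

```text
the job is handed in; nothing more can be done
None
```

I handed the job in at about 49 s with no verdict returned: the plate is docked and square, the cam is turned about 1.68 rad and snug by wrist torque (clamp force not measured directly), and the screwdriver is upright in its stand.

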